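# Knob the print blocks and rack them to dry

### The job

Fit a screw-in knob from the pocket tray to every print block lying on the drying tray: stand its screw in the block's pilot hole and drive it by pressing firmly down while turning it clockwise, until the collar sits down on the wood. When every block has its knob, slide the tray with the blocks still in their bays into the lowest bay of the drying rack, fully home against the back stop, keeping the tray level. Spare knobs are left over; do not disturb the other things on the table.

Things in the scene. Friction and masses are not known exactly. Their poses are not given: they have to be found in the camera images.
- drying_tray: Loose plywood tray, 80 mm wide (its x), rim 218 mm long (its y) and 16 mm high, floor 4 mm. Three bays along y, centres at y = -71, 0, 71 mm, each 72 x 67 mm inside, each for one print block; a bay may be empty. The floor runs on 46 mm past the rim at the -y end and carries the pull. Origin: under the bays' centre. About 0.22 kg empty; slides on the table, friction about 0.6.
- tray_pull (a point): Middle of the top edge of the tray's pull: an upright board 56 mm wide (tray x), 12 mm thick (tray y), top 58 mm above the tray's underside, 139 mm from the tray's origin along its -y. It can be pinched from above across its 12 mm.
- tray_front (a point): Middle of the tray's front end (the +y end, 109 mm from its origin), at the underside.
- block_a: Wooden print block, 62 x 62 x 28 mm, 70 g, loose, back up, in the tray's bay at tray y = -71 mm (may be absent). In the middle of its top is a blind upright pilot hole, 9 mm across, with a chamfered mouth. Origin: centre of its underside; z up.
- block_b: Wooden print block, 62 x 62 x 28 mm, 70 g, loose, back up, in the tray's bay at tray y = 0 mm (may be absent). In the middle of its top is a blind upright pilot hole, 9 mm across, with a chamfered mouth. Origin: centre of its underside; z up.
- block_c: Wooden print block, 62 x 62 x 28 mm, 70 g, loose, back up, in the tray's bay at tray y = 71 mm (may be absent). In the middle of its top is a blind upright pilot hole, 9 mm across, with a chamfered mouth. Origin: centre of its underside; z up.
- block_a_seat (a point): Centre of the pilot hole's mouth in block_a's top. A screw drops in 14 mm until its point meets wood, the collar then 6 mm proud; one whole turn clockwise from above (6 mm a turn) under a 10 to 20 N push seats it. Below 8 N it spins uncut; unturned, under 30 N, it will not sink. Turning back does not draw it out, so several grasps serve; torque under 0.1 N m.
- block_b_seat (a point): Centre of the pilot hole's mouth in block_b's top. A screw drops in 14 mm until its point meets wood, the collar then 6 mm proud; one whole turn clockwise from above (6 mm a turn) under a 10 to 20 N push seats it. Below 8 N it spins uncut; unturned, under 30 N, it will not sink. Turning back does not draw it out, so several grasps serve; torque under 0.1 N m.
- block_c_seat (a point): Centre of the pilot hole's mouth in block_c's top. A screw drops in 14 mm until its point meets wood, the collar then 6 mm proud; one whole turn clockwise from above (6 mm a turn) under a 10 to 20 N push seats it. Below 8 N it spins uncut; unturned, under 30 N, it will not sink. Turning back does not draw it out, so several grasps serve; torque under 0.1 N m.
- knob_a: Turned wooden knob with a wood screw, 28 g, upright in a pocket, screw down. Origin: centre of the collar's underside (the face that comes to rest on the block), z up along its axis. Collar 21 mm across, round head 28 mm across from 14 to 31 mm above the origin, top at 32 mm. Below: screw 8 mm across, 20 mm long, its last 8 mm tapering to 5 mm.
- knob_b: Turned wooden knob with a wood screw, 28 g, upright in a pocket, screw down. Origin: centre of the collar's underside (the face that comes to rest on the block), z up along its axis. Collar 21 mm across, round head 28 mm across from 14 to 31 mm above the origin, top at 32 mm. Below: screw 8 mm across, 20 mm long, its last 8 mm tapering to 5 mm.
- knob_c: Turned wooden knob with a wood screw, 28 g, upright in a pocket, screw down. Origin: centre of the collar's underside (the face that comes to rest on the block), z up along its axis. Collar 21 mm across, round head 28 mm across from 14 to 31 mm above the origin, top at 32 mm. Below: screw 8 mm across, 20 mm long, its last 8 mm tapering to 5 mm.
- knob_d: Turned wooden knob with a wood screw, 28 g, upright in a pocket, screw down. Origin: centre of the collar's underside (the face that comes to rest on the block), z up along its axis. Collar 21 mm across, round head 28 mm across from 14 to 31 mm above the origin, top at 32 mm. Below: screw 8 mm across, 20 mm long, its last 8 mm tapering to 5 mm.
- knob_tray: Grey moulded pocket tray, fixed, 54 (its x) x 216 (its y) x 28 mm high, four pockets 11 mm across, 23 mm deep, at y = -78, -26, 26, 78 mm. Origin: under its centre. The knobs' collars rest on its top. There is always at least one knob more than blocks.
- drying_rack: Fixed steel drying rack, 215 mm tall. Lowest bay: the tray slides on the table between two guides 22 mm high, 88 mm apart, from the mouth (the rack's origin, at table height, midway between the guides) along the rack's +y to the back stop at y = 180 mm. Flared lead-ins reach 36 mm out of the mouth. Bay 100 mm high, shelves above. With the tray home its pull stands 68 mm outside the mouth.
- rack_stop (a point): Middle of the inner face of the rack's back stop, at table height (180 mm from the mouth along the rack's +y).
- brush_jar: Bystander: glass jar of paint brushes, 68 mm across, 95 mm tall to the rim, brushes to about 200 mm; origin under its centre.
- paint_bottle: Bystander: white paint bottle with black cap, 52 mm across, 130 mm tall; origin under its centre.
- ink_tin: Bystander: aluminium ink tin, 72 mm across, 55 mm tall; origin under its centre.
- brayer: Bystander: ink roller (brayer) lying flat: rubber roller 90 mm long and 32 mm across along its y, wooden handle reaching 130 mm along its -x; origin under the roller.
- spare_lino: Bystander: grey lino offcut without a hole, 75 x 55 x 12 mm, lying flat; origin under its centre.
- water_pot: Bystander: white ceramic water pot, 76 mm across, 70 mm tall; origin under its centre.
Things that resemble listed ones, but are neither listed nor needed, are in the scene too. What is shaped like the knob_a but pink or yellow is not meant.

How it is judged:
By the outcome, as a careful person would: the job done as asked, in the order asked, and still so for the second after the job is handed in, with the robot touching nothing.
Of block_a, block_b, block_c only 2 to 3 are there at a start; the rules pass over those that are not, and their reading is None.
At some moment in a run one of drying_tray may be knocked a few centimetres aside while the robot is not near it.
Once in a run the grip may slacken for a moment while it holds something.
It also fails if it takes over 210 s, if anything falls off the work surface, if the arm or the gripper's body presses on something with over 40 N, if the wrist force passes 120 N, or if a joint passes its speed limit or range.

### The arm

A 7-joint arm with a two-finger parallel gripper is mounted at the origin on the work surface. World frame = base frame: x ahead of the robot, y to its left, z up, the work surface at z = 0. Lengths are in m, angles in degrees, forces in N, time in s.
With the tool pointing down it reaches from about 0.425 to 0.825 m from the base axis. Payload 3.6 kg.
Tool frame: the origin (TCP) lies at the very end of the fingers, on their centre line; the grasp point (between the pads) lies 19 mm behind it (manip.grip_depth is the distance from the TCP to the grasp point, in m); z points along the fingers, y is the line along which they close (so a half turn about z gives the same grasp; the last joint's range is limited). The gripper opens to 85 mm and grips with 20 to 120 N. Pads are 22 mm wide; open, the fingers measure 114 mm over their backs; the gripper's body (76 mm by 85 mm) begins 54 mm behind the grasp point. The pads swing forward as they close: fully open they stand 13 mm farther back than shut.
Start: joints at [-65.403, 35.231, -0.722, 81.555, 0.464, 63.22, -2.315], TCP at [0.286, 0.584, 0.231] pointing down, gripper open.
Joint ranges: [-178.69, 178.69], [-17.37, 117.87], [-77.05, 75.6], [15.02, 138.74], [-78.02, 258.01], [0.78, 113.62], [-162.83, 162.83]. Speed limits (degrees/s): [159.86, 159.86, 180, 180, 180, 180, 180].

### API

Orientations are given as a 3x3 rotation matrix whose columns are the frame's x, y, z axes.
In Python, from station import manip gives the robot as it stands.
- The arm moves only by the tool step_arm, never from a script. Its argument "targets" is a list of rows, each an object with "fingers": the finger opening in cm, from 0 to 8.54; "travel": the shift along the tool's x, y, z in cm, a list of three; "rot": the turn, a rotation vector about the tool's x, y, z in degrees, a list of three. A call has 1 to 8 rows; each row shifts and turns the commanded pose from where the row before left it, along the tool's axes as they then stand; what a row does not reach is not made up. A row lasts 1/12 s, in which the tool goes at most 41.7 mm and 7.16 degrees, less where a joint would pass 70% of its speed; a pose out of reach is approached as far as the arm can. A call with a gripper value outside its range is refused whole. The fingers move at their own pace and stop on an object; "force" is the grip in N (left out, the last holds). Time passes only in rows, so rows that do not move let the fingers close. It gives the time, the measured TCP pose, the force, the opening and the grip force at its end, in the units of the state.
- manip.sense(): the state, without advancing time (a new reading comes with each control period).
- manip.read_camera(name): name is "side" or "top" or "wrist"; returns the picture (480x640x3 uint8, blue, green, red); there is no depth.
- manip.calibration(name): a dict with "intrinsics" (3x3 intrinsics, pixels), "rvec" (rotation vector, rad) and "tvec" (3), from world to camera coordinates, as OpenCV has them. Camera axes: x right, y down, z forward; pixel columns grow to the right and rows downward; lengths in m; the calibration is good to about 2 mm. A picture is of the moment at which its call begins: read the wrist's pose just before it. calibration takes no time and is no camera call; for the wrist camera it gives the pose at the moment of the call.
- manip.sign_off(): hands the job in; it is judged then, once.
The state is a dict: "clock": time; "qpos": joint angles; "joint_velocities": joint speeds; "joint_efforts": joint torques, N m; "ee_pos": TCP position; "ee_rot": TCP orientation; "wrist_force": force on the tool from outside, world axes, zero at the start; "moment": the same for the moment, N m; "opening": finger opening in m; "grasp_force": force on a finger pad.
Only numpy, scipy, OpenCV 4.12 (cv2) and the standard library are available. Lean on these libraries where they do the work, as an engineer would, in place of code of your own. Each camera call takes 0.05 s, during which the arm holds its last target. There are 200 camera calls.

## Working session

There is one attempt and no reset: what is moved stays moved. The work goes in short steps, Python scripts to look and compute and a tool call to move; the robot and the scene stay as the last step left them, time stands still between calls to the robot, and variables do not carry over. Pictures are saved under pics/ and viewed, at most 14 in all, crops included, and the job is handed in when it is done.

Besides the shell and the picture viewer there is one more tool, called after "Emit:" by a JSON object that holds its "api" and its "payload". step_arm: Moves the arm, as the interface text tells. Its arguments: {"type":"object","properties":{"targets":{"type":"array"},"force":{"type":"number"}},"required":["targets"]}

```bash
ls; mkdir -p pics
python3 - <<'E'
from station import manip
import cv2, numpy as np
s=manip.sense(); print(s)
for n in ("top","side"):
    cv2.imwrite(f"pics/{n}0.png",manip.read_camera(n)); c=manip.calibration(n); R=cv2.Rodrigues(np.array(c["rvec"]))[0]
    print(n,c["intrinsics"],(-R.T@np.array(c["tvec"]).ravel()),R)
E
```

```text
pics
{'clock': 0.0, 'qpos': array([-65.40323865,  35.28957642,  -0.7244712 ,  81.64295308,
         0.46506996,  63.22062251,  -2.3149924 ]), 'joint_velocities': array([-0.02110094,  0.01218204, -0.02955847,  0.01434073,  0.0216932 ,
       -0.05216211,  0.03276616]), 'joint_efforts': array([ 2.69630546e-04, -4.69214630e+01,  2.58985916e-01, -1.71030718e+01,
        9.83371778e-03,  9.56054806e-03,  3.44588315e-06]), 'ee_pos': array([0.28575128, 0.58294553, 0.23012496]), 'ee_rot': array([[-8.97952627e-01,  4.40090701e-01, -1.11986284e-03],
       [ 4.40092124e-01,  8.97949497e-01, -2.37152141e-03],
       [-3.81042401e-05, -2.62235670e-03, -9.99996561e-01]]), 'wrist_force': array([ 0.32593436, -0.00887162, -0.07470603]), 'moment': array([-0.03993681, -0.02390216,  0.00396507]), 'grasp_force': 0.0, 'opening': 0.08548104290918801}
top [[503.66526492   0.         313.32590819]
 [  0.         503.66526492 234.04472368]
 [  0.           0.           1.        ]] [ 0.33137807 -0.05933066  1.00916509] [[ 0.08761043 -0.99615073 -0.00285269]
 [-0.97554602 -0.08521807 -0.20260267]
 [ 0.20157969  0.02053303 -0.97925687]]
side [[572.88684384   0.         322.94040878]
 [  0.         572.88684384 247.3494988 ]
 [  0.           0.           1.        ]] [ 0.17115297 -0.78921178  0.81347123] [[ 0.89072535 -0.45432059 -0.01418256]
 [-0.32141858 -0.60748629 -0.72639556]
 [ 0.32140075  0.65157748 -0.68713052]]
```

View pics/top0.png

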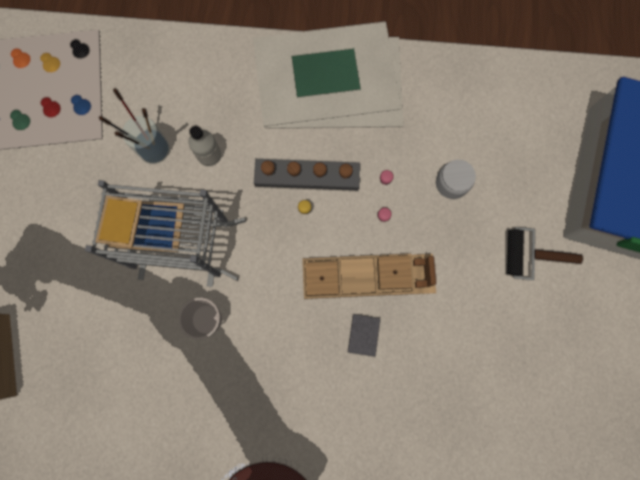

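View pics/side0.png

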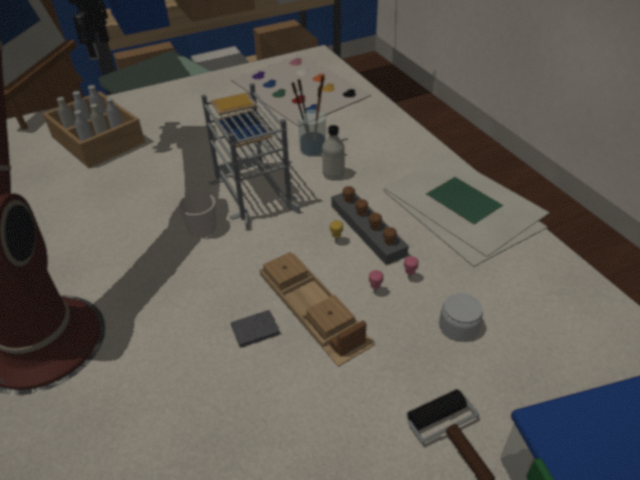

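Two blocks are present (block_a by the pull, block_c at the front), four brown knobs sit at about (268..346,168), and the pull is at (430,270). The rack mouth is near (210,230), facing right.

```bash
cat > h.py <<'E'
from station import manip
import cv2, numpy as np
np.set_printoptions(precision=4,suppress=True)
def cam(n):
    c=manip.calibration(n); R=cv2.Rodrigues(np.array(c["rvec"]))[0]; t=np.array(c["tvec"]).ravel()
    return np.array(c["intrinsics"]),R,t
def plane(C,p,z):
    K,R,t=C; d=R.T@np.linalg.inv(K)@np.array([p[0],p[1],1.]); o=-R.T@t
    return o+d*(z-o[2])/d[2]
def proj(C,X):
    K,R,t=C; q=K@(R@np.array(X,float)+t); return q[:2]/q[2]
def tri(C1,p1,C2,p2):
    X=cv2.triangulatePoints(C1[0]@np.c_[C1[1],C1[2]],C2[0]@np.c_[C2[1],C2[2]],np.array(p1,float),np.array(p2,float)); return X[:3,0]/X[3,0]
def blobs(m,amin=20):
    n,l,s,c=cv2.connectedComponentsWithStats(m.astype(np.uint8)); return [(np.round(c[i],1),s[i].tolist()) for i in range(1,n) if s[i,4]>=amin]
E
python3 - <<'E'
from h import *
T=cam("top"); S=cam("side")
it=cv2.imread("pics/top0.png"); is_=cv2.imread("pics/side0.png")
h=cv2.cvtColor(it,cv2.COLOR_BGR2HSV)
def knobs(im,x0,y0,x1,y1):
    hh=cv2.cvtColor(im,cv2.COLOR_BGR2HSV)[y0:y1,x0:x1]; m=(hh[...,1]>90)&((hh[...,0]<16)|(hh[...,0]>174))
    return [(c+[x0,y0],s) for c,s in blobs(m,30)]
for c,s in knobs(it,250,150,362,192): print("top",c,s,plane(T,c,0.052))
for c,s in knobs(is_,325,178,410,262): print("side",c,s,plane(S,c,0.052))
# dark holes
g=cv2.cvtColor(it,cv2.COLOR_BGR2GRAY)
for (x,y) in((322,278),(395,272)):
    w=g[y-8:y+9,x-8:x+9].astype(float); m=np.clip(np.median(w)-w-10,0,None); yy,xx=np.mgrid[-8:9,-8:9]
    p=(x+(m*xx).sum()/m.sum(),y+(m*yy).sum()/m.sum()); print(p,plane(T,p,.032))
# knob tray
m=(h[150:200,245:370,2]<90); print([ (c+[245,150],s) for c,s in blobs(m,300)])
cv2.imwrite("pics/c1.png",np.hstack([cv2.resize(it[160:300,75:260],None,fx=2.9,fy=2.9,interpolation=2)[:400],cv2.resize(is_[70:230,195:300],None,fx=2.5,fy=2.5,interpolation=2)]))
mm=cv2.imread("pics/c1.png"); print(mm.shape)
E
```

```text
top [267.4 167.2] [11, 11, 14, 14, 148] [0.6562 0.064  0.052 ]
top [293.5 168.2] [37, 12, 14, 14, 144] [0.6586 0.0119 0.052 ]
top [319.4 169.2] [63, 13, 14, 14, 144] [ 0.661  -0.0398  0.052 ]
top [345.2 170.3] [89, 14, 13, 14, 142] [ 0.6631 -0.0912  0.052 ]
side [348.3 193.7] [18, 9, 11, 15, 127] [0.6515 0.0566 0.052 ]
side [361.1 206.4] [31, 22, 11, 16, 137] [0.6544 0.0065 0.052 ]
side [374.6 220.3] [44, 35, 12, 17, 151] [ 0.6565 -0.045   0.052 ]
side [389.2 234.8] [58, 50, 13, 16, 154] [ 0.6594 -0.0962  0.052 ]
(np.float64(321.4474123539232), np.float64(277.9816360601002)) [ 0.4469 -0.0622  0.032 ]
(np.float64(394.6960276338515), np.float64(271.81001727115716)) [ 0.4714 -0.2035  0.032 ]
[(array([306.7, 175.6]), [10, 10, 104, 30, 2390])]
(400, 798, 3)
```

View pics/c1.png

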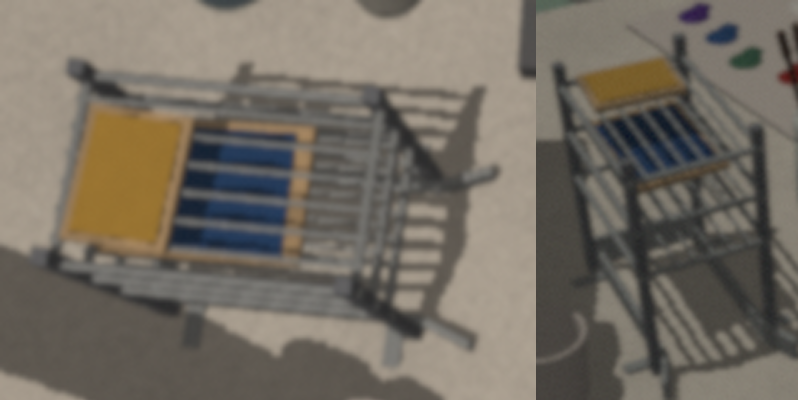

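The crop shows the rack's four post tops at crop (75,68), (375,97), (45,258) and (350,285), and the lead-in tips at about (495,172) and (472,342).

Run:
```python
from h import *
T=cam("top"); S=cam("side")
f=lambda x,y:(75+x/2.9,160+y/2.9)
g=lambda x,y:(195+(x-536)/2.5,70+y/2.5)
P={k:plane(T,f(*v),.215) for k,v in dict(BR=(77,68),FR=(377,95),BL=(46,258),FL=(352,285)).items()}
print(P); 
fm=(P['FR']+P['FL'])/2; bm=(P['BR']+P['BL'])/2; d=bm-fm; print("front mid",fm,"back mid",bm,"yaw of axis",np.degrees(np.arctan2(d[1],d[0])),np.linalg.norm(d))
w=P['FR']-P['FL'];print("w",np.linalg.norm(w),np.degrees(np.arctan2(w[1],w[0]))+90)
Sd={k:plane(S,g(*v),.215) for k,v in dict(FR=(757,127),FL=(630,168),BL=(560,68),BR=(680,40)).items()}; print("side",Sd)
tips=[plane(T,f(495,172),.015),plane(T,f(472,342),.015)];bs=[plane(T,f(447,186),.015),plane(T,f(425,322),.015)]
print("tips",tips,sum(tips)/2,"bases",bs,sum(bs)/2)
feet=[plane(S,g(768,345),.0),plane(S,g(657,370),.0)];print("feet side",feet)
# brown point near pull
c=plane(T,(321.4,278),.032);a=plane(T,(394.7,271.8),.032);print("tray mid",(a+c)/2,np.linalg.norm(a-c),np.degrees(np.arctan2(*(c-a)[1::-1])))
cw=manip.calibration("wrist");s=manip.sense()
K,R,t=cam("wrist");Rt=np.array(s["ee_rot"]);print("wrist cam in tool",Rt.T@(-R.T@t-np.array(s["ee_pos"])),Rt.T@R.T,K)
```

```text
{'BR': array([0.5493, 0.3121, 0.215 ]), 'FR': array([0.5482, 0.1402, 0.215 ]), 'BL': array([0.4395, 0.3103, 0.215 ]), 'FL': array([0.4393, 0.1397, 0.215 ])}
front mid [0.4938 0.14   0.215 ] back mid [0.4944 0.3112 0.215 ] yaw of axis 89.79421291468014 0.1712272803386257
w 0.10894650926478777 90.27301755152433
side {'FR': array([0.5479, 0.141 , 0.215 ]), 'FL': array([0.4376, 0.1328, 0.215 ]), 'BL': array([0.4398, 0.3072, 0.215 ]), 'BR': array([0.5478, 0.3042, 0.215 ])}
tips [array([0.5545, 0.1009, 0.015 ]), array([0.4346, 0.1029, 0.015 ])] [0.4945 0.1019 0.015 ] bases [array([0.5416, 0.1331, 0.015 ]), array([0.4454, 0.1366, 0.015 ])] [0.4935 0.1348 0.015 ]
feet side [array([0.5404, 0.1327, 0.    ]), array([0.4401, 0.1471, 0.    ])]
tray mid [ 0.4592 -0.1328  0.032 ] 0.1434809774472097 99.85552642532919
wrist cam in tool [ 0.0818  0.0002 -0.1418] [[-0.0008 -0.9466 -0.3225]
 [ 1.     -0.0007 -0.0004]
 [ 0.0002 -0.3225  0.9466]] [[337.6097   0.     320.1216]
 [  0.     337.6097 245.543 ]
 [  0.       0.       1.    ]]
```

Emit:
{"api": "step_arm", "payload": {"targets": [{"fingers": 8.5,"travel": [0,0,-4],"rot": [0,0,0]},{"fingers": 8.5,"travel": [0,0,-4],"rot": [0,0,0]},{"fingers": 8.5,"travel": [0,0,0],"rot": [0,0,6.8]},{"fingers": 8.5,"travel": [0,0,0],"rot": [0,0,6.8]},{"fingers": 8.5,"travel": [0,0,0],"rot": [0,0,6.8]},{"fingers": 8.5,"travel": [0,0,0],"rot": [0,0,6.8]},{"fingers": 8.5,"travel": [0,0,0],"rot": [0,0,6.8]},{"fingers": 8.5,"travel": [0,0,0],"rot": [0,0,6.8]}]}}

```text
clock: 0.77
ee_pos: [0.2858, 0.5833, 0.3106]
ee_rot: [[-0.387, 0.922, -0.001], [0.922, 0.387, -0.001], [-0.001, -0.001, -1.0]]
wrist_force: [-0.2, 0.3, -0.2]
opening: 0.0852
grasp_force: 0.0
```

Emit:
{"api": "step_arm", "payload": {"targets": [{"fingers": 5,"travel": [0,0,0],"rot": [0,0,6.8]},{"fingers": 5,"travel": [0,0,0],"rot": [0,0,6.8]},{"fingers": 5,"travel": [0,0,0],"rot": [0,0,6.8]},{"fingers": 5,"travel": [-3.4,1.7,0],"rot": [0,0,0]},{"fingers": 5,"travel": [-3.4,1.7,0],"rot": [0,0,0]},{"fingers": 5,"travel": [-3.4,1.7,0],"rot": [0,0,0]},{"fingers": 5,"travel": [-3.4,1.7,0],"rot": [0,0,0]},{"fingers": 5,"travel": [0,0,0],"rot": [0,0,0]}]}}

```text
clock: 1.43
ee_pos: [0.3671, 0.4414, 0.3119]
ee_rot: [[-0.032, 0.999, 0.004], [0.999, 0.032, -0.007], [-0.007, 0.004, -1.0]]
wrist_force: [0.5, -1.6, 0.5]
opening: 0.0502
grasp_force: 0.0
```

```bash
cat >> h.py <<'E'
def st():
    s=manip.sense(); R=np.array(s["ee_rot"]); p=np.array(s["ee_pos"])
    print("t",round(s["clock"],2),"p",p,"yaw_y",round(np.degrees(np.arctan2(R[1,1],R[0,1])),2),"tilt",R[:2,2],"j7",np.round(s["qpos"][6],1),"F",np.array(s["wrist_force"]),"Mz",round(float(s["moment"][2]),3),"open",round(s["opening"],4),"gf",round(s["grasp_force"],1)); return p,R
def go(X):
    p,R=st(); print("tool travel cm to",X,":",R.T@(np.array(X)-p)*100)
E
python3 -c "
from h import *
go([.661,-.094,.25])"
```

```text
t 1.43 p [0.3671 0.4414 0.3119] yaw_y 1.84 tilt [ 0.0043 -0.0067] j7 -43.8 F [ 0.4778 -1.5828  0.5309] Mz -0.047 open 0.0502 gf 0.0
tool travel cm to [0.661, -0.094, 0.25] : [-54.411   27.6326   6.6688]
```

Emit:
{"api": "step_arm", "payload": {"targets": [{"fingers": 5,"travel": [-3.6,1.8,0],"rot": [0,0,0]},{"fingers": 5,"travel": [-3.6,1.8,0],"rot": [0,0,0]},{"fingers": 5,"travel": [-3.6,1.8,0],"rot": [0,0,0]},{"fingers": 5,"travel": [-3.6,1.8,0],"rot": [0,0,0]},{"fingers": 5,"travel": [-3.6,1.8,0],"rot": [0,0,0]},{"fingers": 5,"travel": [-3.6,1.8,0],"rot": [0,0,0]},{"fingers": 5,"travel": [-3.6,1.8,0],"rot": [0,0,0]},{"fingers": 5,"travel": [-3.6,1.8,0],"rot": [0,0,0]}]}}

```text
clock: 2.1
ee_pos: [0.518, 0.1685, 0.3111]
ee_rot: [[-0.047, 0.999, -0.001], [0.999, 0.047, 0.0], [0.0, -0.001, -1.0]]
wrist_force: [1.2, -0.3, 0.7]
opening: 0.0499
grasp_force: 0.0
```

Emit:
{"api": "step_arm", "payload": {"targets": [{"fingers": 5,"travel": [-3.6,1.8,0],"rot": [0,0,0]},{"fingers": 5,"travel": [-3.6,1.8,0],"rot": [0,0,0]},{"fingers": 5,"travel": [-3.6,1.8,0],"rot": [0,0,0]},{"fingers": 5,"travel": [-3.6,1.8,1],"rot": [0,0,0]},{"fingers": 5,"travel": [-3.6,1.8,2],"rot": [0,0,0]},{"fingers": 5,"travel": [-2.5,1.5,2],"rot": [0,0,0]},{"fingers": 5,"travel": [0,0,2],"rot": [0,0,0]},{"fingers": 5,"travel": [0,0,0],"rot": [0,0,0]}]}}

```text
clock: 2.77
ee_pos: [0.6282, -0.0293, 0.2374]
ee_rot: [[-0.042, 0.999, -0.011], [0.999, 0.042, -0.0], [0.0, -0.011, -1.0]]
wrist_force: [-0.7, 0.5, -0.9]
opening: 0.0498
grasp_force: 0.0
```

```bash
python3 -c "
from h import *
go([.661,-.094,.20])
im=manip.read_camera('wrist'); cv2.imwrite('pics/w1.png',im); 
W=cam('wrist'); np.savez('w1.npz',K=W[0],R=W[1],t=W[2])
for X in ([.661,-.094,.05],[.6587,-.042,.05]): print(proj(W,X))"
```

```text
t 2.77 p [ 0.6282 -0.0293  0.2374] yaw_y 2.43 tilt [-0.0106 -0.0004] j7 14.3 F [-0.7222  0.5196 -0.8673] Mz 0.015 open 0.0498 gf 0.0
tool travel cm to [0.661, -0.094, 0.2] : [-6.6041  3.0427  3.7095]
[347.1857 279.2759]
[348.5381 232.7821]
```

View pics/w1.png

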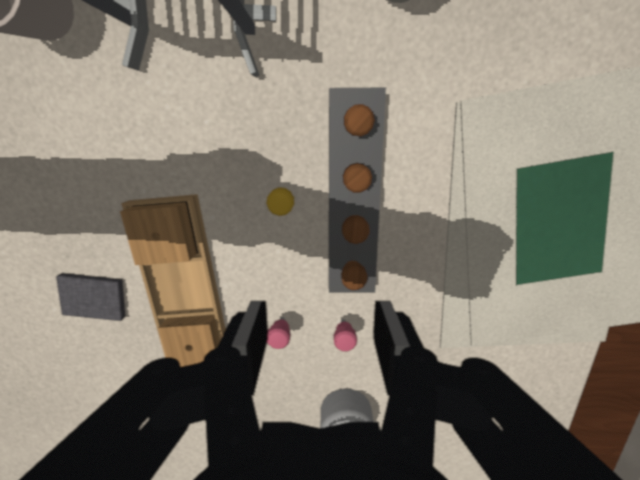

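The wrist view shows the brown knobs at about (354,275), (355,229), (357,178) and (359,120). Pink lookalikes sit at (278,333) and (345,337), and the rack lead-in tips at (138,67) and (257,72).

```bash
python3 -c "
from h import *
z=np.load('w1.npz');W=(z['K'],z['R'],z['t'])
im=cv2.imread('pics/w1.png');h=cv2.cvtColor(im,cv2.COLOR_BGR2HSV)[90:300,325:392]
m=(h[...,1]>90)&((h[...,0]<18)|(h[...,0]>172))&(h[...,2]>35)
for c,s in blobs(m,60): c=c+[325,90]; print(c,s,plane(W,c,.051))
# knob tray corners
for p in ((329,88),(386,88),(376,291),(330,292)): print(p,plane(W,p,.028))
t=[plane(W,(257,72),.015),plane(W,(138,67),.015)]; print('tips',t,sum(t)/2)
go([.661,-.094,.1])"
```

```text
[358.7 119.9] [19, 15, 31, 31, 749] [0.6601 0.0665 0.051 ]
[357.1 177.4] [18, 73, 29, 29, 652] [0.6629 0.0144 0.051 ]
[355.2 229.1] [17, 125, 28, 29, 617] [ 0.6651 -0.0375  0.051 ]
[353.7 275.3] [17, 171, 25, 29, 576] [ 0.6675 -0.0886  0.051 ]
(329, 88) [0.6317 0.0945 0.028 ]
(386, 88) [0.6861 0.0969 0.028 ]
(376, 291) [ 0.6976 -0.1171  0.028 ]
(330, 292) [ 0.6444 -0.121   0.028 ]
tips [array([0.5608, 0.1071, 0.015 ]), array([0.4446, 0.1064, 0.015 ])] [0.5027 0.1067 0.015 ]
t 2.82 p [ 0.6291 -0.027   0.2398] yaw_y 2.62 tilt [-0.007  0.001] j7 14.3 F [-0.4577  0.7025 -0.4124] Mz -0.019 open 0.0499 gf 0.0
tool travel cm to [0.661, -0.094, 0.1] : [-6.8562  2.9728 13.9538]
```

Emit:
{"api": "step_arm", "payload": {"targets": [{"fingers": 5,"travel": [-3,1.7,2],"rot": [0,0,0]},{"fingers": 5,"travel": [-3.3,1.6,2],"rot": [0,0,0]},{"fingers": 5,"travel": [0,0,3],"rot": [0,0,0]},{"fingers": 5,"travel": [0,0,3],"rot": [0,0,0]},{"fingers": 5,"travel": [0,0,0],"rot": [0,0,0]},{"fingers": 5,"travel": [0,0,0],"rot": [0,0,0]},{"fingers": 5,"travel": [0,0,0],"rot": [0,0,0]}]}}

```text
clock: 3.4
ee_pos: [0.6683, -0.087, 0.1456]
ee_rot: [[-0.05, 0.999, 0.004], [0.999, 0.05, 0.0], [-0.0, 0.004, -1.0]]
wrist_force: [0.8, -0.3, 0.4]
opening: 0.0498
grasp_force: 0.0
```

```bash
cat >> h.py <<'E'
def wr(name):
    W=cam("wrist"); im=manip.read_camera("wrist"); cv2.imwrite(f"pics/{name}.png",im); return W,im
def wknobs(W,im,z=.051,amin=200):
    h=cv2.cvtColor(im,cv2.COLOR_BGR2HSV); m=(h[...,1]>90)&((h[...,0]<18)|(h[...,0]>172))&(h[...,2]>35)
    for c,s in blobs(m,amin):
        if .8<s[2]/s[3]<1.3: print("blob",c,s,plane(W,c,z))
E
python3 -c "
from h import *
W,im=wr('w2'); wknobs(W,im); go([.664,-.091,.1])"
```

```text
blob [313.6  16.7] [291, 0, 46, 40, 1489] [0.6588 0.0601 0.051 ]
blob [314.  103.3] [293, 81, 43, 46, 1504] [0.6611 0.0121 0.051 ]
blob [314.3 184.3] [295, 165, 40, 40, 1253] [ 0.6635 -0.04    0.051 ]
blob [314.4 253.2] [296, 233, 37, 40, 1142] [ 0.6658 -0.0911  0.051 ]
blob [212.8 334.1] [198, 316, 32, 38, 733] [ 0.5865 -0.1648  0.051 ]
t 3.45 p [ 0.6686 -0.0875  0.1461] yaw_y 2.81 tilt [ 0.0055 -0.0002] j7 20.9 F [0.3048 0.0407 0.3516] Mz -0.036 open 0.0504 gf 0.0
tool travel cm to [0.664, -0.091, 0.1] : [-0.3278 -0.5063  4.6093]
```

Emit:
{"api": "step_arm", "payload": {"targets": [{"fingers": 5,"travel": [-0.33,-0.33,3],"rot": [0,0,0]},{"fingers": 5,"travel": [0,0,3],"rot": [0,0,0]},{"fingers": 5,"travel": [0,0,3],"rot": [0,0,0]},{"fingers": 5,"travel": [0,0,1.5],"rot": [0,0,0]},{"fingers": 5,"travel": [0,0,0.7],"rot": [0,0,0]},{"fingers": 5,"travel": [0,0,0],"rot": [0,0,0]},{"fingers": 5,"travel": [0,0,0],"rot": [0,0,0]},{"fingers": 5,"travel": [0,0,0],"rot": [0,0,0]}]}}

```text
clock: 4.12
ee_pos: [0.6655, -0.0923, 0.0335]
ee_rot: [[-0.047, 0.999, 0.005], [0.999, 0.047, -0.001], [-0.001, 0.005, -1.0]]
wrist_force: [-0.8, -0.2, -0.2]
opening: 0.0498
grasp_force: 0.0
```

```bash
python3 -c "
from h import *
go([.6655,-.091,.032])"
```

```text
t 4.12 p [ 0.6655 -0.0923  0.0335] yaw_y 2.71 tilt [ 0.0048 -0.0009] j7 23.5 F [-0.8204 -0.1848 -0.2268] Mz -0.011 open 0.0498 gf 0.0
tool travel cm to [0.6655, -0.091, 0.032] : [0.1339 0.009  0.1471]
```

Close gently at first (the knob is free in the pocket, which lets it self-centre), then grip firmly and lift.

Emit:
{"api": "step_arm", "payload": {"targets": [{"fingers": 3.6,"travel": [0.1,0,0.1],"rot": [0,0,0]},{"fingers": 2.8,"travel": [0,0,0],"rot": [0,0,0]},{"fingers": 2.5,"travel": [0,0,0],"rot": [0,0,0]},{"fingers": 2.0,"travel": [0,0,0],"rot": [0,0,0]},{"fingers": 2.0,"travel": [0,0,0],"rot": [0,0,0]},{"fingers": 2.0,"travel": [0,0,0],"rot": [0,0,0]}], "force": 60}}

```text
clock: 4.62
ee_pos: [0.6644, -0.0909, 0.0314]
ee_rot: [[-0.047, 0.999, 0.002], [0.999, 0.047, 0.0], [0.0, 0.002, -1.0]]
wrist_force: [-1.2, 0.3, 6.2]
opening: 0.0261
grasp_force: 58.6
```

```bash
python3 -c "
from h import *
st()"
```

```text
t 4.62 p [ 0.6644 -0.0909  0.0314] yaw_y 2.7 tilt [0.0022 0.0002] j7 23.5 F [-1.1791  0.2594  6.1815] Mz 0.004 open 0.0261 gf 58.6
```

Emit:
{"api": "step_arm", "payload": {"targets": [{"fingers": 2,"travel": [0,0,-1],"rot": [0,0,0]},{"fingers": 2,"travel": [0,0,-2],"rot": [0,0,0]},{"fingers": 2,"travel": [0,0,-3],"rot": [0,0,0]},{"fingers": 2,"travel": [0,0,-3],"rot": [0,0,0]},{"fingers": 2,"travel": [-1.5,-3.1,0],"rot": [0,0,0]},{"fingers": 2,"travel": [-1.5,-3.1,0],"rot": [0,0,0]},{"fingers": 2,"travel": [-1.5,-3.1,0],"rot": [0,0,0]},{"fingers": 2,"travel": [-1.5,-3.1,0],"rot": [0,0,0]}]}}

```text
clock: 5.28
ee_pos: [0.5409, -0.1574, 0.1205]
ee_rot: [[-0.047, 0.999, 0.0], [0.999, 0.047, -0.001], [-0.001, 0.0, -1.0]]
wrist_force: [0.9, -0.6, -0.3]
opening: 0.0264
grasp_force: 59.6
```

Emit:
{"api": "step_arm", "payload": {"targets": [{"fingers": 2,"travel": [-1.5,-3.1,0],"rot": [0,0,0]},{"fingers": 2,"travel": [0,0,0],"rot": [0,0,0]},{"fingers": 2,"travel": [0,0,0],"rot": [0,0,-7]},{"fingers": 2,"travel": [0,0,0],"rot": [0,0,-7]},{"fingers": 2,"travel": [0,0,0],"rot": [0,0,-7]},{"fingers": 2,"travel": [0,0,0],"rot": [0,0,-7]},{"fingers": 2,"travel": [0,0,0],"rot": [0,0,-7]},{"fingers": 2,"travel": [0,0,0],"rot": [0,0,-7]}]}}

```text
clock: 5.95
ee_pos: [0.5122, -0.1734, 0.1202]
ee_rot: [[-0.707, 0.707, -0.0], [0.707, 0.707, -0.0], [-0.0, -0.0, -1.0]]
wrist_force: [0.4, -0.0, 0.2]
opening: 0.0261
grasp_force: 59.6
```

```bash
python3 -c "
from h import *
st()"
```

```text
t 5.95 p [ 0.5122 -0.1734  0.1202] yaw_y 45.01 tilt [-0.     -0.0005] j7 65.6 F [ 0.421  -0.0211  0.2362] Mz 0.077 open 0.0261 gf 59.6
```

Emit:
{"api": "step_arm", "payload": {"targets": [{"fingers": 2,"travel": [0,0,0],"rot": [0,0,-6.8]},{"fingers": 2,"travel": [0,0,0],"rot": [0,0,-6.8]},{"fingers": 2,"travel": [0,0,0],"rot": [0,0,-6.8]},{"fingers": 2,"travel": [0,0,0],"rot": [0,0,-6.8]},{"fingers": 2,"travel": [0,0,0],"rot": [0,0,-6.8]},{"fingers": 2,"travel": [0,0,0],"rot": [0,0,-6.8]},{"fingers": 2,"travel": [0,0,0],"rot": [0,0,-6.8]},{"fingers": 2,"travel": [0,0,0],"rot": [0,0,-6.8]}]}}

```text
clock: 6.62
ee_pos: [0.5121, -0.1736, 0.1202]
ee_rot: [[-0.987, -0.163, -0.0], [-0.163, 0.987, -0.001], [0.0, -0.001, -1.0]]
wrist_force: [-0.2, -0.5, 0.8]
opening: 0.0263
grasp_force: 59.6
```

Emit:
{"api": "step_arm", "payload": {"targets": [{"fingers": 2,"travel": [0,0,0],"rot": [0,0,-6.8]},{"fingers": 2,"travel": [0,0,0],"rot": [0,0,-6.8]},{"fingers": 2,"travel": [0,0,0],"rot": [0,0,-6.8]},{"fingers": 2,"travel": [0,0,0],"rot": [0,0,-6.8]},{"fingers": 2,"travel": [0,0,0],"rot": [0,0,0]},{"fingers": 2,"travel": [0,0,0],"rot": [0,0,0]}]}}

```text
clock: 7.12
ee_pos: [0.5121, -0.1737, 0.12]
ee_rot: [[-0.808, -0.589, -0.0], [-0.589, 0.808, -0.0], [0.0, -0.0, -1.0]]
wrist_force: [0.5, -0.5, -0.3]
opening: 0.0258
grasp_force: 59.6
```

```bash
python3 -c "
from h import *
st(); W,im=wr('w3'); print(proj(W,[.471,-.2035,.032])); cv2.imwrite('pics/top1.png',manip.read_camera('top'))"
```

```text
t 7.12 p [ 0.5121 -0.1737  0.12  ] yaw_y 126.07 tilt [-0.0001 -0.0003] j7 127.0 F [ 0.5245 -0.4929 -0.2971] Mz -0.022 open 0.0258 gf 59.6
[321.8773 180.114 ]
```

View pics/w3.png

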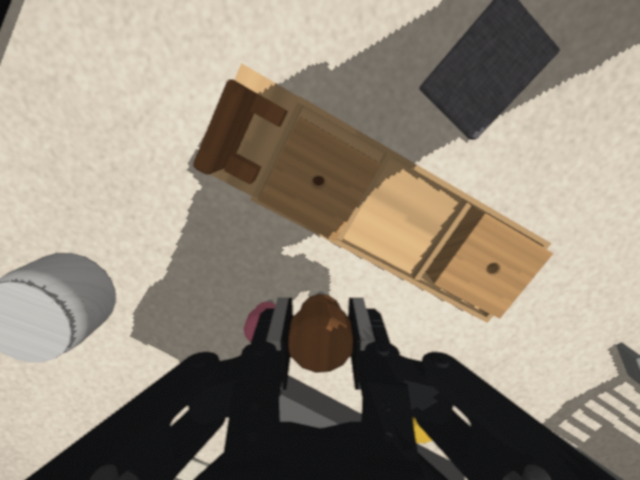

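The view shows the pilot holes at (318,181) in block_a and (493,268) in block_c. The held knob's head is at about (321,335) and the pull at (228,125).

```bash
cat >> h.py <<'E'
def hole(W,im,g,z=.032,r=13):
    x,y=int(g[0]),int(g[1]); w=cv2.cvtColor(im,cv2.COLOR_BGR2GRAY)[y-r:y+r+1,x-r:x+r+1].astype(float)
    yy,xx=np.mgrid[-r:r+1,-r:r+1]; m=np.clip(np.median(w)*.75-w,0,None); p=(x+(m*xx).sum()/m.sum(),y+(m*yy).sum()/m.sum())
    X=plane(W,p,z); print("hole",p,X); return X
def tool2w(v):
    s=manip.sense(); return np.array(s["ee_pos"])+np.array(s["ee_rot"])@np.array(v)
E
python3 -c "
from h import *
im=cv2.imread('pics/w3.png');W=cam('wrist')
a=hole(W,im,(318,181));c=hole(W,im,(493,268)); print(np.linalg.norm(a-c),np.degrees(np.arctan2(*(c-a)[1::-1])))
h=cv2.cvtColor(im,cv2.COLOR_BGR2HSV)[285:385,283:360]
m=(h[...,1]>80)&((h[...,0]<18)|(h[...,0]>172))&(h[...,2]>30)
for b,s in blobs(m,300): print(b+[283,285],s)
for z in(-.0285,-.019,-.0105): print(z,proj(W,tool2w([0,0,z])), proj(W,tool2w([.01,0,z])))
go([a[0],a[1],.09])
go([c[0],c[1],.09])
"
```

```text
hole (np.float64(318.09193548387094), np.float64(180.38440860215053)) [ 0.4728 -0.2053  0.032 ]
hole (np.float64(492.5657657657658), np.float64(267.7130630630631)) [ 0.4487 -0.0641  0.032 ]
0.14318550061468832 99.6743734381316
[320.2 334.7] [5, 9, 66, 78, 3872]
-0.0285 [323.2003 350.1121] [323.2565 328.242 ]
-0.019 [322.9924 336.2869] [323.0401 315.5053]
-0.0105 [322.8273 325.3132] [322.8689 305.4237]
t 7.22 p [ 0.5121 -0.1734  0.1199] yaw_y 126.13 tilt [-0.0001 -0.0005] j7 127.0 F [-0.0278 -0.0167 -1.1792] Mz -0.044 open 0.0259 gf 59.6
tool travel cm to [np.float64(0.472752658622183), np.float64(-0.20526565661831916), 0.09] : [ 5.0579 -0.2494  2.9958]
t 7.22 p [ 0.5121 -0.1734  0.1199] yaw_y 126.13 tilt [-0.0001 -0.0005] j7 127.0 F [-0.0278 -0.0167 -1.1792] Mz -0.044 open 0.0259 gf 59.6
tool travel cm to [np.float64(0.448690551564933), np.float64(-0.06411643561358124), 0.09] : [-1.3213 12.5696  2.9897]
```

Emit:
{"api": "step_arm", "payload": {"targets": [{"fingers": 2,"travel": [2.5,-0.1,0],"rot": [0,0,0]},{"fingers": 2,"travel": [2.5,0,0],"rot": [0,0,0]},{"fingers": 2,"travel": [0,0,2],"rot": [0,0,0]},{"fingers": 2,"travel": [0,0,2],"rot": [0,0,0]},{"fingers": 2,"travel": [0,0,0.5],"rot": [0,0,0]},{"fingers": 2,"travel": [0,0,0],"rot": [0,0,0]},{"fingers": 2,"travel": [0,0,0],"rot": [0,0,0]}]}}

```text
clock: 7.8
ee_pos: [0.473, -0.2032, 0.0751]
ee_rot: [[-0.806, -0.592, 0.0], [-0.592, 0.806, -0.0], [-0.0, -0.0, -1.0]]
wrist_force: [0.1, -0.0, -0.4]
opening: 0.0261
grasp_force: 59.6
```

Emit:
{"api": "step_arm", "payload": {"targets": [{"fingers": 2,"travel": [0,0,0.5],"rot": [0,0,0]},{"fingers": 2,"travel": [0,0,0.5],"rot": [0,0,0]},{"fingers": 2,"travel": [0,0,0.5],"rot": [0,0,0]},{"fingers": 2,"travel": [0,0,0.5],"rot": [0,0,0]},{"fingers": 2,"travel": [0,0,0.3],"rot": [0,0,0]},{"fingers": 2,"travel": [0,0,0.3],"rot": [0,0,0]},{"fingers": 2,"travel": [0,0,0],"rot": [0,0,0]}]}}

```text
clock: 8.38
ee_pos: [0.4721, -0.2037, 0.0482]
ee_rot: [[-0.806, -0.592, -0.001], [-0.592, 0.806, 0.0], [0.001, 0.001, -1.0]]
wrist_force: [0.2, -0.3, 0.7]
opening: 0.0264
grasp_force: 59.6
```

```bash
python3 -c "
from h import *
st()"
```

```text
t 8.38 p [ 0.4721 -0.2037  0.0482] yaw_y 126.28 tilt [-0.0012  0.    ] j7 127.7 F [ 0.1989 -0.2972  0.7074] Mz 0.007 open 0.0264 gf 59.6
```

The screw is in the hole, with no side force. Next I lower it to the wood.

Emit:
{"api": "step_arm", "payload": {"targets": [{"fingers": 2,"travel": [0,0,0.3],"rot": [0,0,0]},{"fingers": 2,"travel": [0,0,0.3],"rot": [0,0,0]},{"fingers": 2,"travel": [0,0,0.1],"rot": [0,0,0]},{"fingers": 2,"travel": [0,0,0],"rot": [0,0,0]},{"fingers": 2,"travel": [0,0,0],"rot": [0,0,0]}], "force": 80}}

```text
clock: 8.8
ee_pos: [0.4724, -0.2035, 0.0418]
ee_rot: [[-0.806, -0.592, -0.0], [-0.592, 0.806, 0.0], [0.0, 0.0, -1.0]]
wrist_force: [-0.1, -1.3, -1.2]
opening: 0.0257
grasp_force: 78.5
```

Emit:
{"api": "step_arm", "payload": {"targets": [{"fingers": 2,"travel": [0,0,0.1],"rot": [0,0,0]},{"fingers": 2,"travel": [0,0,0],"rot": [0,0,0]},{"fingers": 2,"travel": [0,0,0],"rot": [0,0,0]}]}}

```text
clock: 9.05
ee_pos: [0.4726, -0.2036, 0.0412]
ee_rot: [[-0.806, -0.592, 0.0], [-0.592, 0.806, -0.0], [-0.0, -0.0, -1.0]]
wrist_force: [0.1, -0.7, 3.5]
opening: 0.026
grasp_force: 79.0
```

```bash
python3 -c "
from h import *
st()"
```

```text
t 9.05 p [ 0.4726 -0.2036  0.0412] yaw_y 126.29 tilt [ 0.0004 -0.0002] j7 127.4 F [ 0.0832 -0.6638  3.5043] Mz 0.015 open 0.026 gf 79.0
```

Emit:
{"api": "step_arm", "payload": {"targets": [{"fingers": 2,"travel": [0,0,0.06],"rot": [0,0,0]},{"fingers": 2,"travel": [0,0,0.06],"rot": [0,0,0]},{"fingers": 2,"travel": [0,0,0],"rot": [0,0,0]},{"fingers": 2,"travel": [0,0,0],"rot": [0,0,0]}]}}

```text
clock: 9.38
ee_pos: [0.4727, -0.2035, 0.0408]
ee_rot: [[-0.806, -0.592, 0.001], [-0.592, 0.806, -0.001], [-0.0, -0.001, -1.0]]
wrist_force: [-2.5, 1.0, 11.0]
opening: 0.0256
grasp_force: 79.8
```

Emit:
{"api": "step_arm", "payload": {"targets": [{"fingers": 2,"travel": [0,0,0.05],"rot": [0,0,0]},{"fingers": 2,"travel": [0,0,0.012],"rot": [0,0,7]},{"fingers": 2,"travel": [0,0,0.012],"rot": [0,0,7]},{"fingers": 2,"travel": [0,0,0.012],"rot": [0,0,7]},{"fingers": 2,"travel": [0,0,0.012],"rot": [0,0,7]},{"fingers": 2,"travel": [0,0,0.012],"rot": [0,0,7]},{"fingers": 2,"travel": [0,0,0.012],"rot": [0,0,7]},{"fingers": 2,"travel": [0,0,0.012],"rot": [0,0,7]}]}}

```text
clock: 10.05
ee_pos: [0.473, -0.2033, 0.04]
ee_rot: [[-0.974, 0.225, 0.002], [0.225, 0.974, -0.0], [-0.002, 0.0, -1.0]]
wrist_force: [-3.3, 1.6, 13.9]
opening: 0.0259
grasp_force: 80.1
```

```bash
python3 -c "
from h import *
st()"
```

```text
t 10.05 p [ 0.473  -0.2033  0.04  ] yaw_y 76.97 tilt [ 0.0016 -0.0002] j7 95.1 F [-3.3135  1.6469 13.9472] Mz 0.013 open 0.0259 gf 80.1
```

Emit:
{"api": "step_arm", "payload": {"targets": [{"fingers": 2,"travel": [0,0,0.012],"rot": [0,0,7]},{"fingers": 2,"travel": [0,0,0.012],"rot": [0,0,7]},{"fingers": 2,"travel": [0,0,0.012],"rot": [0,0,7]},{"fingers": 2,"travel": [0,0,0.012],"rot": [0,0,7]},{"fingers": 2,"travel": [0,0,0.012],"rot": [0,0,7]},{"fingers": 2,"travel": [0,0,0.012],"rot": [0,0,7]},{"fingers": 2,"travel": [0,0,0.012],"rot": [0,0,7]},{"fingers": 2,"travel": [0,0,0.012],"rot": [0,0,7]}]}}

```text
clock: 10.72
ee_pos: [0.4732, -0.2033, 0.0391]
ee_rot: [[-0.358, 0.934, 0.002], [0.934, 0.358, 0.0], [-0.0, 0.002, -1.0]]
wrist_force: [-3.1, 2.2, 13.9]
opening: 0.0258
grasp_force: 80.1
```

Emit:
{"api": "step_arm", "payload": {"targets": [{"fingers": 2,"travel": [0,0,0.012],"rot": [0,0,7]},{"fingers": 2,"travel": [0,0,0.012],"rot": [0,0,7]},{"fingers": 2,"travel": [0,0,0.012],"rot": [0,0,7]},{"fingers": 2,"travel": [0,0,0.012],"rot": [0,0,7]},{"fingers": 2,"travel": [0,0,0.012],"rot": [0,0,7]},{"fingers": 2,"travel": [0,0,0.012],"rot": [0,0,7]},{"fingers": 2,"travel": [0,0,0.012],"rot": [0,0,7]},{"fingers": 2,"travel": [0,0,0.012],"rot": [0,0,7]}]}}

```text
clock: 11.38
ee_pos: [0.4736, -0.2035, 0.0382]
ee_rot: [[0.574, 0.819, 0.003], [0.819, -0.574, 0.001], [0.002, 0.002, -1.0]]
wrist_force: [-1.9, 1.9, 14.7]
opening: 0.0259
grasp_force: 80.1
```

```bash
python3 -c "
from h import *
st()"
```

```text
t 11.38 p [ 0.4736 -0.2035  0.0382] yaw_y -35.02 tilt [0.0031 0.0006] j7 22.1 F [-1.9406  1.8811 14.739 ] Mz -0.056 open 0.0259 gf 80.1
```

```bash
python3 -c "
from h import *
print(np.array(manip.sense()['qpos']))"
```

```text
[  3.4674  42.6699  27.1392 114.9254 -37.1714  30.965   22.0803]
```

Emit:
{"api": "step_arm", "payload": {"targets": [{"fingers": 2,"travel": [0,0,0.012],"rot": [0,0,7]},{"fingers": 2,"travel": [0,0,0.012],"rot": [0,0,7]},{"fingers": 2,"travel": [0,0,0.012],"rot": [0,0,7]},{"fingers": 2,"travel": [0,0,0.012],"rot": [0,0,7]},{"fingers": 2,"travel": [0,0,0.012],"rot": [0,0,7]},{"fingers": 2,"travel": [0,0,0.012],"rot": [0,0,7]},{"fingers": 2,"travel": [0,0,0.012],"rot": [0,0,7]},{"fingers": 2,"travel": [0,0,0.012],"rot": [0,0,7]}]}}

```text
clock: 12.05
ee_pos: [0.4737, -0.204, 0.0372]
ee_rot: [[1.0, -0.018, 0.004], [-0.018, -1.0, -0.0], [0.004, 0.0, -1.0]]
wrist_force: [-1.7, 1.4, 13.7]
opening: 0.026
grasp_force: 80.1
```

```bash
python3 -c "
from h import *
print(np.array(manip.sense()['qpos'])); st()"
```

```text
[ -5.1006  47.1881  42.1239 115.1873 -52.3773  38.5118 -19.2301]
t 12.05 p [ 0.4737 -0.204   0.0372] yaw_y -91.03 tilt [ 0.0036 -0.0003] j7 -19.2 F [-1.694   1.3766 13.7175] Mz -0.001 open 0.026 gf 80.1
```

Emit:
{"api": "step_arm", "payload": {"targets": [{"fingers": 2,"travel": [0,0,0.012],"rot": [0,0,7]},{"fingers": 2,"travel": [0,0,0.012],"rot": [0,0,7]},{"fingers": 2,"travel": [0,0,0.012],"rot": [0,0,7]},{"fingers": 2,"travel": [0,0,0.012],"rot": [0,0,7]},{"fingers": 2,"travel": [0,0,0.012],"rot": [0,0,7]},{"fingers": 2,"travel": [0,0,0],"rot": [0,0,0]},{"fingers": 2,"travel": [0,0,-0.2],"rot": [0,0,0]}]}}

```text
clock: 12.63
ee_pos: [0.4731, -0.2039, 0.0375]
ee_rot: [[0.812, -0.583, 0.001], [-0.583, -0.812, -0.001], [0.002, 0.0, -1.0]]
wrist_force: [0.3, 0.9, -0.6]
opening: 0.0256
grasp_force: 79.1
```

Emit:
{"api": "step_arm", "payload": {"targets": [{"fingers": 3.5,"travel": [0,0,0],"rot": [0,0,0]},{"fingers": 4.2,"travel": [0,0,0],"rot": [0,0,0]},{"fingers": 4.2,"travel": [0,0,0],"rot": [0,0,0]}]}}

```text
clock: 12.88
ee_pos: [0.4723, -0.2031, 0.0363]
ee_rot: [[0.812, -0.583, -0.001], [-0.583, -0.812, 0.001], [-0.001, -0.0, -1.0]]
wrist_force: [-0.4, -0.1, 0.2]
opening: 0.0419
grasp_force: 0.0
```

```bash
python3 -c "
from h import *
print(np.array(manip.sense()['qpos'])); st()"
```

```text
[ -9.4476  50.8702  50.6315 115.3754 -59.0267  44.4007 -47.5567]
t 12.88 p [ 0.4723 -0.2031  0.0363] yaw_y -125.68 tilt [-0.0007  0.0007] j7 -47.6 F [-0.4057 -0.0557  0.2231] Mz -0.021 open 0.0419 gf 0.0
```

Emit:
{"api": "step_arm", "payload": {"targets": [{"fingers": 4.2,"travel": [0,0,0],"rot": [0,0,-7]},{"fingers": 4.2,"travel": [0,0,0],"rot": [0,0,-7]},{"fingers": 4.2,"travel": [0,0,0],"rot": [0,0,-7]},{"fingers": 4.2,"travel": [0,0,0],"rot": [0,0,-7]},{"fingers": 4.2,"travel": [0,0,0],"rot": [0,0,-7]},{"fingers": 4.2,"travel": [0,0,0],"rot": [0,0,-7]},{"fingers": 4.2,"travel": [0,0,0],"rot": [0,0,-7]},{"fingers": 4.2,"travel": [0,0,0],"rot": [0,0,-7]}]}}

```text
clock: 13.55
ee_pos: [0.4722, -0.2034, 0.0364]
ee_rot: [[0.936, 0.353, -0.001], [0.353, -0.936, 0.0], [-0.001, -0.001, -1.0]]
wrist_force: [0.2, 0.3, 0.1]
opening: 0.0422
grasp_force: 0.0
```

Emit:
{"api": "step_arm", "payload": {"targets": [{"fingers": 4.2,"travel": [0,0,0],"rot": [0,0,-7]},{"fingers": 4.2,"travel": [0,0,0],"rot": [0,0,-7]},{"fingers": 4.2,"travel": [0,0,0],"rot": [0,0,-7]},{"fingers": 4.2,"travel": [0,0,0],"rot": [0,0,-7]},{"fingers": 4.2,"travel": [0,0,0],"rot": [0,0,-7]},{"fingers": 4.2,"travel": [0,0,0],"rot": [0,0,-7]},{"fingers": 4.2,"travel": [0,0,0],"rot": [0,0,-7]},{"fingers": 4.2,"travel": [0,0,0],"rot": [0,0,-7]}]}}

```text
clock: 14.22
ee_pos: [0.4722, -0.2035, 0.0365]
ee_rot: [[0.231, 0.973, -0.001], [0.973, -0.231, 0.0], [0.0, -0.001, -1.0]]
wrist_force: [-0.3, -0.1, -0.3]
opening: 0.0419
grasp_force: 0.0
```

Emit:
{"api": "step_arm", "payload": {"targets": [{"fingers": 4.2,"travel": [0,0,0],"rot": [0,0,-7]},{"fingers": 4.2,"travel": [0,0,0],"rot": [0,0,-7]},{"fingers": 4.2,"travel": [0,0,0],"rot": [0,0,0]},{"fingers": 4.2,"travel": [0,0,0],"rot": [0,0,0]},{"fingers": 2,"travel": [0,0,0],"rot": [0,0,0]},{"fingers": 2,"travel": [0,0,0],"rot": [0,0,0]},{"fingers": 2,"travel": [0,0,0],"rot": [0,0,0]},{"fingers": 2,"travel": [0,0,0],"rot": [0,0,0]}]}}

```text
clock: 14.88
ee_pos: [0.4724, -0.2036, 0.0369]
ee_rot: [[-0.004, 1.0, -0.0], [1.0, 0.004, -0.0], [-0.0, -0.0, -1.0]]
wrist_force: [-1.5, -0.8, 1.7]
opening: 0.0255
grasp_force: 78.4
```

```bash
python3 -c "
from h import *
print(np.array(manip.sense()['qpos'])); st()"
```

```text
[  8.9062  41.1956  18.3921 114.8205 -26.2564  27.9775  46.7458]
t 14.88 p [ 0.4724 -0.2036  0.0369] yaw_y 0.25 tilt [-0.0002 -0.0002] j7 46.7 F [-1.5385 -0.7698  1.7039] Mz 0.032 open 0.0255 gf 78.4
```

Emit:
{"api": "step_arm", "payload": {"targets": [{"fingers": 2,"travel": [0,0,0.1],"rot": [0,0,0]},{"fingers": 2,"travel": [0,0,0.08],"rot": [0,0,0]},{"fingers": 2,"travel": [0,0,0],"rot": [0,0,0]},{"fingers": 2,"travel": [0,0,0],"rot": [0,0,0]}]}}

```text
clock: 15.22
ee_pos: [0.4725, -0.2038, 0.0363]
ee_rot: [[-0.004, 1.0, 0.001], [1.0, 0.004, 0.0], [0.0, 0.001, -1.0]]
wrist_force: [-2.6, 1.3, 12.0]
opening: 0.0259
grasp_force: 79.3
```

Emit:
{"api": "step_arm", "payload": {"targets": [{"fingers": 2,"travel": [0,0,0.012],"rot": [0,0,7]},{"fingers": 2,"travel": [0,0,0.012],"rot": [0,0,7]},{"fingers": 2,"travel": [0,0,0.012],"rot": [0,0,7]},{"fingers": 2,"travel": [0,0,0.012],"rot": [0,0,7]},{"fingers": 2,"travel": [0,0,0.012],"rot": [0,0,7]},{"fingers": 2,"travel": [0,0,0.012],"rot": [0,0,7]},{"fingers": 2,"travel": [0,0,0.012],"rot": [0,0,7]},{"fingers": 2,"travel": [0,0,0.012],"rot": [0,0,7]}]}}

```text
clock: 15.88
ee_pos: [0.4727, -0.2032, 0.0355]
ee_rot: [[0.83, 0.558, 0.002], [0.558, -0.83, 0.001], [0.002, -0.0, -1.0]]
wrist_force: [-1.3, 2.0, 12.7]
opening: 0.0256
grasp_force: 79.2
```

```bash
python3 -c "
from h import *
st()"
```

```text
t 15.88 p [ 0.4727 -0.2032  0.0355] yaw_y -56.07 tilt [0.0015 0.0014] j7 8.0 F [-1.3183  1.9524 12.672 ] Mz -0.01 open 0.0256 gf 79.2
```

Emit:
{"api": "step_arm", "payload": {"targets": [{"fingers": 2,"travel": [0,0,0.012],"rot": [0,0,7]},{"fingers": 2,"travel": [0,0,0.012],"rot": [0,0,7]},{"fingers": 2,"travel": [0,0,0.012],"rot": [0,0,7]},{"fingers": 2,"travel": [0,0,0.012],"rot": [0,0,7]},{"fingers": 2,"travel": [0,0,0.012],"rot": [0,0,7]},{"fingers": 2,"travel": [0,0,0.012],"rot": [0,0,7]},{"fingers": 2,"travel": [0,0,0.012],"rot": [0,0,7]}]}}

```text
clock: 16.47
ee_pos: [0.4733, -0.2036, 0.035]
ee_rot: [[0.966, -0.26, 0.003], [-0.26, -0.966, 0.001], [0.003, -0.001, -1.0]]
wrist_force: [-1.9, 1.9, 15.0]
opening: 0.026
grasp_force: 79.3
```

```bash
python3 -c "
from h import *
st()"
```

```text
t 16.47 p [ 0.4733 -0.2036  0.035 ] yaw_y -105.05 tilt [0.0029 0.0007] j7 -29.7 F [-1.9234  1.9473 14.9826] Mz 0.054 open 0.026 gf 79.3
```

Emit:
{"api": "step_arm", "payload": {"targets": [{"fingers": 2,"travel": [0,0,0.012],"rot": [0,0,7]},{"fingers": 2,"travel": [0,0,0.012],"rot": [0,0,7]},{"fingers": 2,"travel": [0,0,0.012],"rot": [0,0,7]}]}}

```text
clock: 16.72
ee_pos: [0.4734, -0.2037, 0.035]
ee_rot: [[0.808, -0.589, 0.003], [-0.589, -0.808, 0.001], [0.002, -0.003, -1.0]]
wrist_force: [-1.5, 3.0, 16.3]
opening: 0.026
grasp_force: 79.5
```

```bash
python3 -c "
from h import *
st();print(np.array(manip.sense()['qpos']))"
```

```text
t 16.72 p [ 0.4734 -0.2037  0.035 ] yaw_y -126.05 tilt [0.0033 0.0008] j7 -47.1 F [-1.4881  2.9566 16.3219] Mz 0.04 open 0.026 gf 79.5
[ -9.5786  51.2585  51.088  115.4056 -59.9436  44.6893 -47.1039]
```

Block_a's knob is seated: z has stalled and torque and force are rising, at 378° in total. I release it and go for the second knob.

Emit:
{"api": "step_arm", "payload": {"targets": [{"fingers": 2,"travel": [0,0,-0.25],"rot": [0,0,0]},{"fingers": 5,"travel": [0,0,0],"rot": [0,0,0]},{"fingers": 5,"travel": [0,0,0],"rot": [0,0,0]},{"fingers": 5,"travel": [0,0,0],"rot": [0,0,0]},{"fingers": 5,"travel": [0,0,-2.5],"rot": [0,0,0]},{"fingers": 5,"travel": [0,0,-3.5],"rot": [0,0,0]},{"fingers": 5,"travel": [0,0,-4],"rot": [0,0,0]}]}}

```text
clock: 17.3
ee_pos: [0.4712, -0.2027, 0.1347]
ee_rot: [[0.812, -0.584, -0.005], [-0.584, -0.812, 0.002], [-0.005, 0.001, -1.0]]
wrist_force: [1.2, -0.7, 0.1]
opening: 0.0503
grasp_force: 0.0
```

Emit:
{"api": "step_arm", "payload": {"targets": [{"fingers": 5,"travel": [0,0,0],"rot": [0,0,-7.1]},{"fingers": 5,"travel": [0,0,0],"rot": [0,0,-7.1]},{"fingers": 5,"travel": [0,0,0],"rot": [0,0,-7.1]},{"fingers": 5,"travel": [0,0,0],"rot": [0,0,-7.1]},{"fingers": 5,"travel": [0,0,0],"rot": [0,0,-7.1]},{"fingers": 5,"travel": [0,0,0],"rot": [0,0,-7.1]},{"fingers": 5,"travel": [0,0,0],"rot": [0,0,-7.1]},{"fingers": 5,"travel": [0,0,0],"rot": [0,0,-7.1]}]}}

```text
clock: 17.97
ee_pos: [0.4722, -0.2034, 0.135]
ee_rot: [[0.931, 0.366, -0.0], [0.366, -0.931, 0.0], [-0.0, -0.001, -1.0]]
wrist_force: [0.3, 0.1, 0.3]
opening: 0.0497
grasp_force: 0.0
```

Emit:
{"api": "step_arm", "payload": {"targets": [{"fingers": 5,"travel": [0,0,0],"rot": [0,0,-7.1]},{"fingers": 5,"travel": [0,0,0],"rot": [0,0,-7.1]},{"fingers": 5,"travel": [0,0,0],"rot": [0,0,-7.1]},{"fingers": 5,"travel": [0,0,0],"rot": [0,0,-7.1]},{"fingers": 5,"travel": [0,0,0],"rot": [0,0,-7.1]},{"fingers": 5,"travel": [0,0,0],"rot": [0,0,-7.1]},{"fingers": 5,"travel": [0,0,0],"rot": [0,0,-7.1]},{"fingers": 5,"travel": [0,0,0],"rot": [0,0,-7.1]}]}}

```text
clock: 18.63
ee_pos: [0.4722, -0.2035, 0.135]
ee_rot: [[0.204, 0.979, -0.0], [0.979, -0.204, 0.0], [0.0, -0.001, -1.0]]
wrist_force: [-1.0, -0.5, 0.5]
opening: 0.05
grasp_force: 0.0
```

Emit:
{"api": "step_arm", "payload": {"targets": [{"fingers": 5,"travel": [0,0,0],"rot": [0,0,-7.1]},{"fingers": 5,"travel": [0,0,0],"rot": [0,0,-7.1]},{"fingers": 5,"travel": [0,0,0],"rot": [0,0,0]}]}}

```text
clock: 18.88
ee_pos: [0.4721, -0.2038, 0.1352]
ee_rot: [[-0.038, 0.999, 0.0], [0.999, 0.038, 0.001], [0.001, 0.0, -1.0]]
wrist_force: [0.3, 0.4, 0.7]
opening: 0.05
grasp_force: 0.0
```

```bash
python3 -c "
from h import *
go([.6635,-.04,.13]); cv2.imwrite('pics/top2.png',manip.read_camera('top')); print(np.array(manip.sense()['qpos']))"
```

```text
t 18.88 p [ 0.4721 -0.2038  0.1352] yaw_y 2.19 tilt [0.     0.0006] j7 42.9 F [0.3135 0.4413 0.7087] Mz -0.022 open 0.05 gf 0.0
tool travel cm to [0.6635, -0.04, 0.13] : [15.6347 19.7474  0.5324]
[  4.7424  32.3026  24.3236 110.9026 -19.7049  40.8769  42.7411]
```

Emit:
{"api": "step_arm", "payload": {"targets": [{"fingers": 5,"travel": [2.2,2.8,0],"rot": [0,0,0]},{"fingers": 5,"travel": [2.2,2.8,0],"rot": [0,0,0]},{"fingers": 5,"travel": [2.2,2.8,0],"rot": [0,0,0]},{"fingers": 5,"travel": [2.2,2.8,0],"rot": [0,0,0]},{"fingers": 5,"travel": [2.2,2.8,0],"rot": [0,0,0]},{"fingers": 5,"travel": [2.2,2.8,0],"rot": [0,0,0]},{"fingers": 5,"travel": [2.2,2.8,0],"rot": [0,0,0]},{"fingers": 5,"travel": [0.2,0,1],"rot": [0,0,0]}]}}

```text
clock: 19.6
ee_pos: [0.6694, -0.0318, 0.1259]
ee_rot: [[-0.045, 0.999, 0.009], [0.999, 0.044, 0.005], [0.004, 0.009, -1.0]]
wrist_force: [1.4, 2.0, -0.9]
opening: 0.0498
grasp_force: 0.0
```

Emit:
{"api": "step_arm", "payload": {"targets": [{"fingers": 5,"travel": [0,0,2],"rot": [0,0,0]},{"fingers": 5,"travel": [0,0,0],"rot": [0,0,0]},{"fingers": 5,"travel": [0,0,0],"rot": [0,0,0]},{"fingers": 5,"travel": [0,0,0],"rot": [0,0,0]}]}}

```text
clock: 19.93
ee_pos: [0.6625, -0.0415, 0.1058]
ee_rot: [[-0.034, 0.999, 0.0], [0.999, 0.034, -0.001], [-0.001, 0.0, -1.0]]
wrist_force: [0.2, -0.4, 0.2]
opening: 0.05
grasp_force: 0.0
```

```bash
python3 -c "
from h import *
W,im=wr('w4'); wknobs(W,im,amin=500); go([.6625,-.0395,.032])"
```

```text
blob [317.   84.6] [292, 56, 52, 58, 2321] [0.6585 0.0641 0.051 ]
blob [318.6 183.7] [295, 160, 48, 48, 1808] [0.6611 0.012  0.051 ]
blob [319.7 265.3] [298, 241, 44, 48, 1627] [ 0.6634 -0.0389  0.051 ]
blob [313. 412.] [296, 392, 33, 38, 917] [ 0.6623 -0.1562  0.051 ]
t 19.98 p [ 0.6629 -0.0416  0.1064] yaw_y 1.96 tilt [ 0.0014 -0.0007] j7 22.1 F [-0.3075 -0.0516 -0.0236] Mz 0.07 open 0.0501 gf 0.0
tool travel cm to [0.6625, -0.0395, 0.032] : [ 0.2143 -0.0445  7.4358]
```

Emit:
{"api": "step_arm", "payload": {"targets": [{"fingers": 5,"travel": [0.2,0,2.5],"rot": [0,0,0]},{"fingers": 5,"travel": [0,0,2.5],"rot": [0,0,0]},{"fingers": 5,"travel": [0,0,1.5],"rot": [0,0,0]},{"fingers": 5,"travel": [0,0,0.9],"rot": [0,0,0]},{"fingers": 5,"travel": [0,0,0],"rot": [0,0,0]},{"fingers": 5,"travel": [0,0,0],"rot": [0,0,0]},{"fingers": 5,"travel": [0,0,0],"rot": [0,0,0]}], "force": 60}}

```text
clock: 20.57
ee_pos: [0.6638, -0.0391, 0.0331]
ee_rot: [[-0.036, 0.999, 0.003], [0.999, 0.036, -0.001], [-0.001, 0.003, -1.0]]
wrist_force: [-0.4, 0.4, -0.2]
opening: 0.0502
grasp_force: 0.0
```

Emit:
{"api": "step_arm", "payload": {"targets": [{"fingers": 3.6,"travel": [0,0,0],"rot": [0,0,0]},{"fingers": 2.8,"travel": [0,0,0],"rot": [0,0,0]},{"fingers": 2.5,"travel": [0,0,0],"rot": [0,0,0]},{"fingers": 2.0,"travel": [0,0,0],"rot": [0,0,0]},{"fingers": 2.0,"travel": [0,0,0],"rot": [0,0,0]},{"fingers": 2.0,"travel": [0,0,0],"rot": [0,0,0]}]}}

```text
clock: 21.07
ee_pos: [0.6634, -0.0387, 0.0329]
ee_rot: [[-0.036, 0.999, 0.002], [0.999, 0.036, -0.0], [-0.0, 0.002, -1.0]]
wrist_force: [-1.8, 0.7, 5.7]
opening: 0.0259
grasp_force: 58.5
```

```bash
python3 -c "
from h import *
go([.4487+.04,-.064+.03,.12]); print(np.array(manip.sense()['qpos']))"
```

```text
t 21.07 p [ 0.6634 -0.0387  0.0329] yaw_y 2.09 tilt [ 0.0021 -0.0001] j7 24.0 F [-1.8113  0.6683  5.6724] Mz 0.042 open 0.0259 gf 58.5
tool travel cm to [0.48869999999999997, -0.034, 0.12] : [  1.1075 -17.4217  -8.7493]
[-10.7121  50.9372  22.109   89.6271 -24.7763  44.2212  24.0013]
```

Emit:
{"api": "step_arm", "payload": {"targets": [{"fingers": 2,"travel": [0,0,-1],"rot": [0,0,0]},{"fingers": 2,"travel": [0,0,-2],"rot": [0,0,0]},{"fingers": 2,"travel": [0,0,-3],"rot": [0,0,0]},{"fingers": 2,"travel": [0,0,-2.7],"rot": [0,0,0]},{"fingers": 2,"travel": [0.2,-3.5,0],"rot": [0,0,0]},{"fingers": 2,"travel": [0.2,-3.5,0],"rot": [0,0,0]},{"fingers": 2,"travel": [0.2,-3.5,0],"rot": [0,0,0]},{"fingers": 2,"travel": [0.2,-3.5,0],"rot": [0,0,0]}]}}

```text
clock: 21.73
ee_pos: [0.5208, -0.0355, 0.1189]
ee_rot: [[-0.037, 0.999, 0.001], [0.999, 0.037, 0.0], [0.0, 0.001, -1.0]]
wrist_force: [-0.2, 0.4, 0.0]
opening: 0.0261
grasp_force: 59.2
```

Emit:
{"api": "step_arm", "payload": {"targets": [{"fingers": 2,"travel": [0.2,-3.5,0],"rot": [0,0,0]},{"fingers": 2,"travel": [0,0,0],"rot": [0,0,0]},{"fingers": 2,"travel": [0,0,0],"rot": [0,0,-6.9]},{"fingers": 2,"travel": [0,0,0],"rot": [0,0,-6.9]},{"fingers": 2,"travel": [0,0,0],"rot": [0,0,-6.9]},{"fingers": 2,"travel": [0,0,0],"rot": [0,0,-6.9]},{"fingers": 2,"travel": [0,0,0],"rot": [0,0,-6.9]},{"fingers": 2,"travel": [0,0,0],"rot": [0,0,-6.9]}]}}

```text
clock: 22.4
ee_pos: [0.4876, -0.0351, 0.1188]
ee_rot: [[-0.692, 0.722, 0.001], [0.722, 0.692, -0.0], [-0.001, 0.0, -1.0]]
wrist_force: [0.2, -0.3, 0.3]
opening: 0.0263
grasp_force: 59.2
```

Emit:
{"api": "step_arm", "payload": {"targets": [{"fingers": 2,"travel": [0,0,0],"rot": [0,0,-6.9]},{"fingers": 2,"travel": [0,0,0],"rot": [0,0,-6.9]},{"fingers": 2,"travel": [0,0,0],"rot": [0,0,-6.9]},{"fingers": 2,"travel": [0,0,0],"rot": [0,0,-6.9]},{"fingers": 2,"travel": [0,0,0],"rot": [0,0,-6.9]},{"fingers": 2,"travel": [0,0,0],"rot": [0,0,-6.9]},{"fingers": 2,"travel": [0,0,0],"rot": [0,0,-6.9]},{"fingers": 2,"travel": [0,0,0],"rot": [0,0,-6.9]}]}}

```text
clock: 23.07
ee_pos: [0.4876, -0.0353, 0.1188]
ee_rot: [[-0.988, -0.156, 0.001], [-0.156, 0.988, -0.001], [-0.0, -0.001, -1.0]]
wrist_force: [0.3, -0.3, -0.2]
opening: 0.0261
grasp_force: 59.4
```

Emit:
{"api": "step_arm", "payload": {"targets": [{"fingers": 2,"travel": [0,0,0],"rot": [0,0,-6.9]},{"fingers": 2,"travel": [0,0,0],"rot": [0,0,-6.9]},{"fingers": 2,"travel": [0,0,0],"rot": [0,0,-6.9]},{"fingers": 2,"travel": [0,0,0],"rot": [0,0,-6.9]},{"fingers": 2,"travel": [0,0,0],"rot": [0,0,0]},{"fingers": 2,"travel": [0,0,0],"rot": [0,0,0]}]}}

```text
clock: 23.57
ee_pos: [0.4875, -0.0354, 0.1186]
ee_rot: [[-0.808, -0.589, 0.0], [-0.589, 0.808, -0.0], [-0.0, -0.0, -1.0]]
wrist_force: [-0.4, -1.3, 0.2]
opening: 0.0261
grasp_force: 59.4
```

```bash
python3 -c "
from h import *
st(); W,im=wr('w5'); print(proj(W,[.4487,-.064,.032]),proj(W,tool2w([0,0,-.019])))"
```

```text
t 23.57 p [ 0.4875 -0.0354  0.1186] yaw_y 126.07 tilt [ 0.0003 -0.0002] j7 117.2 F [-0.4088 -1.3489  0.1868] Mz 0.01 open 0.0261 gf 59.4
[321.3446 184.1543] [323.235  336.3163]
```

View pics/w5.png

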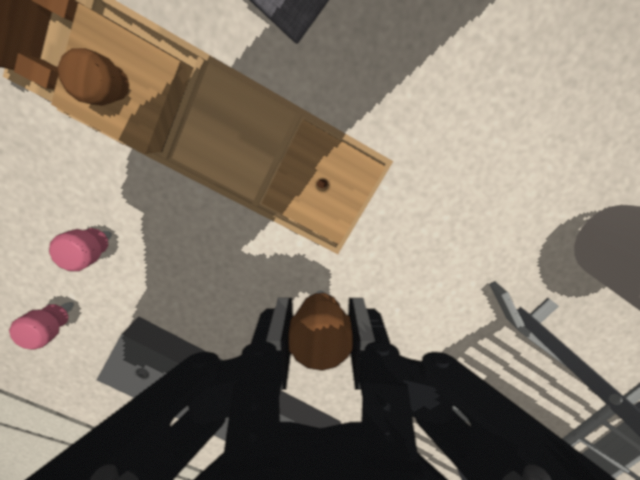

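The view shows block_c's hole at (323,185), the held knob at (321,333), and block_a's knob standing upright in its block.

```bash
python3 -c "
from h import *
im=cv2.imread('pics/w5.png');W=cam('wrist')
c=hole(W,im,(323,185))
h=cv2.cvtColor(im,cv2.COLOR_BGR2HSV)[285:385,283:360]
m=(h[...,1]>80)&((h[...,0]<18)|(h[...,0]>172))&(h[...,2]>30)
for b,s in blobs(m,300): print(b+[283,285],s)
go([c[0],c[1],.075])"
```

```text
hole (np.float64(321.6524323871724), np.float64(183.08465209746294)) [ 0.448  -0.0642  0.032 ]
[320.2 332.9] [5, 8, 65, 77, 3797]
t 23.62 p [ 0.4875 -0.0353  0.1185] yaw_y 126.08 tilt [ 0.0002 -0.0003] j7 117.2 F [-0.383   0.5288 -0.2256] Mz 0.024 open 0.0259 gf 59.4
tool travel cm to [np.float64(0.44796433469718644), np.float64(-0.06417430778810188), 0.075] : [ 4.8961 -0.0093  4.3515]
```

Emit:
{"api": "step_arm", "payload": {"targets": [{"fingers": 2,"travel": [2.4,0.17,0],"rot": [0,0,0]},{"fingers": 2,"travel": [2.4,0,0],"rot": [0,0,0]},{"fingers": 2,"travel": [0,0,2],"rot": [0,0,0]},{"fingers": 2,"travel": [0,0,2],"rot": [0,0,0]},{"fingers": 2,"travel": [0,0,0.5],"rot": [0,0,0]},{"fingers": 2,"travel": [0,0,0],"rot": [0,0,0]},{"fingers": 2,"travel": [0,0,0],"rot": [0,0,0]}]}}

```text
clock: 24.2
ee_pos: [0.448, -0.0617, 0.0736]
ee_rot: [[-0.806, -0.592, 0.0], [-0.592, 0.806, -0.0], [0.0, -0.0, -1.0]]
wrist_force: [0.5, 0.0, -0.5]
opening: 0.0263
grasp_force: 59.4
```

Emit:
{"api": "step_arm", "payload": {"targets": [{"fingers": 2,"travel": [0,0,0.5],"rot": [0,0,0]},{"fingers": 2,"travel": [0,0,0.5],"rot": [0,0,0]},{"fingers": 2,"travel": [0,0,0.5],"rot": [0,0,0]},{"fingers": 2,"travel": [0,0,0.3],"rot": [0,0,0]},{"fingers": 2,"travel": [0,0,0.3],"rot": [0,0,0]},{"fingers": 2,"travel": [0,0,0.3],"rot": [0,0,0]},{"fingers": 2,"travel": [0,0,0],"rot": [0,0,0]}]}}

```text
clock: 24.78
ee_pos: [0.4473, -0.0622, 0.0488]
ee_rot: [[-0.806, -0.592, -0.001], [-0.592, 0.806, -0.0], [0.001, 0.0, -1.0]]
wrist_force: [0.6, 0.5, 0.2]
opening: 0.0261
grasp_force: 59.4
```

```bash
python3 -c "
from h import *
st()"
```

```text
t 24.78 p [ 0.4473 -0.0622  0.0488] yaw_y 126.27 tilt [-0.001  -0.0003] j7 117.5 F [0.6032 0.5472 0.188 ] Mz -0.005 open 0.0261 gf 59.4
```

Emit:
{"api": "step_arm", "payload": {"targets": [{"fingers": 2,"travel": [0,0,0.3],"rot": [0,0,0]},{"fingers": 2,"travel": [0,0,0.3],"rot": [0,0,0]},{"fingers": 2,"travel": [0,0,0.1],"rot": [0,0,0]},{"fingers": 2,"travel": [0,0,0.1],"rot": [0,0,0]},{"fingers": 2,"travel": [0,0,0],"rot": [0,0,0]},{"fingers": 2,"travel": [0,0,0],"rot": [0,0,0]}], "force": 80}}

```text
clock: 25.28
ee_pos: [0.4478, -0.0621, 0.0423]
ee_rot: [[-0.806, -0.592, 0.001], [-0.592, 0.806, -0.001], [-0.0, -0.001, -1.0]]
wrist_force: [-2.2, 0.2, 10.1]
opening: 0.0255
grasp_force: 80.1
```

Emit:
{"api": "step_arm", "payload": {"targets": [{"fingers": 2,"travel": [0,0,0.08],"rot": [0,0,0]},{"fingers": 2,"travel": [0,0,0],"rot": [0,0,0]},{"fingers": 2,"travel": [0,0,0],"rot": [0,0,0]}]}}

```text
clock: 25.53
ee_pos: [0.4479, -0.062, 0.042]
ee_rot: [[-0.806, -0.592, 0.001], [-0.592, 0.806, -0.001], [-0.001, -0.001, -1.0]]
wrist_force: [-3.4, 0.4, 15.0]
opening: 0.0255
grasp_force: 80.6
```

```bash
python3 -c "
from h import *
st()"
```

```text
t 25.53 p [ 0.4479 -0.062   0.042 ] yaw_y 126.29 tilt [ 0.0013 -0.0007] j7 117.3 F [-3.4016  0.3515 14.9593] Mz -0.019 open 0.0255 gf 80.6
```

Push is 15 N. Drive.

Emit:
{"api": "step_arm", "payload": {"targets": [{"fingers": 2,"travel": [0,0,0.012],"rot": [0,0,7]},{"fingers": 2,"travel": [0,0,0.012],"rot": [0,0,7]},{"fingers": 2,"travel": [0,0,0.012],"rot": [0,0,7]},{"fingers": 2,"travel": [0,0,0.012],"rot": [0,0,7]},{"fingers": 2,"travel": [0,0,0.012],"rot": [0,0,7]},{"fingers": 2,"travel": [0,0,0.012],"rot": [0,0,7]},{"fingers": 2,"travel": [0,0,0.012],"rot": [0,0,7]},{"fingers": 2,"travel": [0,0,0.012],"rot": [0,0,7]}]}}

```text
clock: 26.2
ee_pos: [0.4481, -0.0618, 0.0412]
ee_rot: [[-0.939, 0.343, 0.002], [0.343, 0.939, 0.0], [-0.002, 0.001, -1.0]]
wrist_force: [-2.0, 0.3, 16.5]
opening: 0.0255
grasp_force: 80.5
```

Emit:
{"api": "step_arm", "payload": {"targets": [{"fingers": 2,"travel": [0,0,0.012],"rot": [0,0,7]},{"fingers": 2,"travel": [0,0,0.012],"rot": [0,0,7]},{"fingers": 2,"travel": [0,0,0.012],"rot": [0,0,7]},{"fingers": 2,"travel": [0,0,0.012],"rot": [0,0,7]},{"fingers": 2,"travel": [0,0,0.012],"rot": [0,0,7]},{"fingers": 2,"travel": [0,0,0.012],"rot": [0,0,7]},{"fingers": 2,"travel": [0,0,0.012],"rot": [0,0,7]},{"fingers": 2,"travel": [0,0,0.012],"rot": [0,0,7]}]}}

```text
clock: 26.87
ee_pos: [0.4485, -0.0617, 0.0403]
ee_rot: [[-0.241, 0.97, 0.003], [0.97, 0.241, 0.001], [0.0, 0.003, -1.0]]
wrist_force: [-2.2, 0.3, 16.5]
opening: 0.0258
grasp_force: 80.4
```

```bash
python3 -c "
from h import *
st();print(np.array(manip.sense()['qpos']))"
```

```text
t 26.87 p [ 0.4485 -0.0617  0.0403] yaw_y 13.96 tilt [0.0028 0.0011] j7 50.5 F [-2.1842  0.2647 16.5077] Mz 0.012 open 0.0258 gf 80.4
[ -7.0391  37.8983  18.041  124.409  -31.0471  21.8172  50.505 ]
```

Emit:
{"api": "step_arm", "payload": {"targets": [{"fingers": 2,"travel": [0,0,0.011],"rot": [0,0,7]},{"fingers": 2,"travel": [0,0,0.011],"rot": [0,0,7]},{"fingers": 2,"travel": [0,0,0.011],"rot": [0,0,7]},{"fingers": 2,"travel": [0,0,0.011],"rot": [0,0,7]},{"fingers": 2,"travel": [0,0,0.011],"rot": [0,0,7]},{"fingers": 2,"travel": [0,0,0.011],"rot": [0,0,7]},{"fingers": 2,"travel": [0,0,0.011],"rot": [0,0,7]},{"fingers": 2,"travel": [0,0,0.011],"rot": [0,0,7]}]}}

```text
clock: 27.53
ee_pos: [0.449, -0.062, 0.0394]
ee_rot: [[0.67, 0.743, 0.004], [0.743, -0.67, 0.001], [0.003, 0.002, -1.0]]
wrist_force: [-1.9, 0.8, 15.5]
opening: 0.0255
grasp_force: 80.3
```

Emit:
{"api": "step_arm", "payload": {"targets": [{"fingers": 2,"travel": [0,0,0.011],"rot": [0,0,7]},{"fingers": 2,"travel": [0,0,0.011],"rot": [0,0,7]},{"fingers": 2,"travel": [0,0,0.011],"rot": [0,0,7]},{"fingers": 2,"travel": [0,0,0.011],"rot": [0,0,7]},{"fingers": 2,"travel": [0,0,0.011],"rot": [0,0,7]},{"fingers": 2,"travel": [0,0,0.011],"rot": [0,0,7]}]}}

```text
clock: 28.03
ee_pos: [0.449, -0.0626, 0.0387]
ee_rot: [[0.995, 0.103, 0.004], [0.103, -0.995, -0.0], [0.004, 0.001, -1.0]]
wrist_force: [-1.2, -0.6, 14.4]
opening: 0.0253
grasp_force: 80.3
```

```bash
python3 -c "
from h import *
st();print(np.array(manip.sense()['qpos']))"
```

```text
t 28.03 p [ 0.449  -0.0626  0.0387] yaw_y -84.06 tilt [ 0.0041 -0.0003] j7 -18.0 F [-1.1868 -0.5763 14.4215] Mz 0.006 open 0.0253 gf 80.3
[-22.8554  44.8668  44.1306 124.8791 -59.6428  34.7365 -18.0152]
```

Emit:
{"api": "step_arm", "payload": {"targets": [{"fingers": 2,"travel": [0,0,-0.2],"rot": [0,0,0]},{"fingers": 4.2,"travel": [0,0,0],"rot": [0,0,0]},{"fingers": 4.2,"travel": [0,0,0],"rot": [0,0,0]},{"fingers": 4.2,"travel": [0,0,0],"rot": [0,0,0]},{"fingers": 4.2,"travel": [0,0,0],"rot": [0,0,-7]},{"fingers": 4.2,"travel": [0,0,0],"rot": [0,0,-7]},{"fingers": 4.2,"travel": [0,0,0],"rot": [0,0,-7]},{"fingers": 4.2,"travel": [0,0,0],"rot": [0,0,-7]}]}}

```text
clock: 28.7
ee_pos: [0.4474, -0.0618, 0.0388]
ee_rot: [[0.822, 0.569, -0.001], [0.569, -0.822, 0.0], [-0.0, -0.001, -1.0]]
wrist_force: [0.2, -0.5, 0.3]
opening: 0.042
grasp_force: 0.0
```

Emit:
{"api": "step_arm", "payload": {"targets": [{"fingers": 4.2,"travel": [0,0,0],"rot": [0,0,-7]},{"fingers": 4.2,"travel": [0,0,0],"rot": [0,0,-7]},{"fingers": 4.2,"travel": [0,0,0],"rot": [0,0,-7]},{"fingers": 4.2,"travel": [0,0,0],"rot": [0,0,-7]},{"fingers": 4.2,"travel": [0,0,0],"rot": [0,0,-7]},{"fingers": 4.2,"travel": [0,0,0],"rot": [0,0,-7]},{"fingers": 4.2,"travel": [0,0,0],"rot": [0,0,-7]},{"fingers": 4.2,"travel": [0,0,0],"rot": [0,0,-7]}]}}

```text
clock: 29.37
ee_pos: [0.4474, -0.0619, 0.0389]
ee_rot: [[-0.011, 1.0, -0.0], [1.0, 0.011, 0.0], [0.0, -0.0, -1.0]]
wrist_force: [-0.5, 0.0, 0.3]
opening: 0.0422
grasp_force: 0.0
```

Emit:
{"api": "step_arm", "payload": {"targets": [{"fingers": 4.2,"travel": [0,0,0],"rot": [0,0,-7]},{"fingers": 4.2,"travel": [0,0,0],"rot": [0,0,-7]},{"fingers": 4.2,"travel": [0,0,0],"rot": [0,0,-7]},{"fingers": 4.2,"travel": [0,0,0],"rot": [0,0,-7]},{"fingers": 4.2,"travel": [0,0,0],"rot": [0,0,-7]},{"fingers": 4.2,"travel": [0,0,0],"rot": [0,0,-7]},{"fingers": 4.2,"travel": [0,0,0],"rot": [0,0,-7]},{"fingers": 4.2,"travel": [0,0,0],"rot": [0,0,-7]}]}}

```text
clock: 30.03
ee_pos: [0.4475, -0.0619, 0.0389]
ee_rot: [[-0.835, 0.55, -0.0], [0.55, 0.835, 0.0], [0.0, 0.0, -1.0]]
wrist_force: [1.0, 0.1, -0.3]
opening: 0.0418
grasp_force: 0.0
```

Emit:
{"api": "step_arm", "payload": {"targets": [{"fingers": 4.2,"travel": [0,0,0],"rot": [0,0,-7]},{"fingers": 4.2,"travel": [0,0,0],"rot": [0,0,-7]},{"fingers": 4.2,"travel": [0,0,0],"rot": [0,0,0]},{"fingers": 4.2,"travel": [0,0,0],"rot": [0,0,0]}]}}

```text
clock: 30.37
ee_pos: [0.4474, -0.062, 0.039]
ee_rot: [[-0.94, 0.34, -0.0], [0.34, 0.94, 0.001], [0.0, 0.0, -1.0]]
wrist_force: [-0.5, 0.2, -0.3]
opening: 0.0422
grasp_force: 0.0
```

```bash
python3 -c "
from h import *
st();print(np.array(manip.sense()['qpos']))"
```

```text
t 30.37 p [ 0.4474 -0.062   0.039 ] yaw_y 70.1 tilt [-0.0003  0.0005] j7 85.0 F [-0.497   0.2382 -0.3263] Mz 0.008 open 0.0422 gf 0.0
[  1.5445  36.8763   5.2779 124.2038  -9.6957  19.3104  85.0339]
```

Emit:
{"api": "step_arm", "payload": {"targets": [{"fingers": 2,"travel": [0,0,0],"rot": [0,0,0]},{"fingers": 2,"travel": [0,0,0],"rot": [0,0,0]},{"fingers": 2,"travel": [0,0,0],"rot": [0,0,0]},{"fingers": 2,"travel": [0,0,0],"rot": [0,0,0]},{"fingers": 2,"travel": [0,0,0.1],"rot": [0,0,0]},{"fingers": 2,"travel": [0,0,0.1],"rot": [0,0,0]},{"fingers": 2,"travel": [0,0,0],"rot": [0,0,0]},{"fingers": 2,"travel": [0,0,0],"rot": [0,0,0]}]}}

```text
clock: 31.03
ee_pos: [0.4481, -0.0621, 0.0385]
ee_rot: [[-0.941, 0.338, 0.002], [0.338, 0.941, -0.0], [-0.002, 0.0, -1.0]]
wrist_force: [-2.3, -0.5, 16.1]
opening: 0.0258
grasp_force: 79.5
```

Emit:
{"api": "step_arm", "payload": {"targets": [{"fingers": 2,"travel": [0,0,0.012],"rot": [0,0,7]},{"fingers": 2,"travel": [0,0,0.012],"rot": [0,0,7]},{"fingers": 2,"travel": [0,0,0.012],"rot": [0,0,7]},{"fingers": 2,"travel": [0,0,0.012],"rot": [0,0,7]},{"fingers": 2,"travel": [0,0,0.012],"rot": [0,0,7]},{"fingers": 2,"travel": [0,0,0.012],"rot": [0,0,7]},{"fingers": 2,"travel": [0,0,0.012],"rot": [0,0,7]},{"fingers": 2,"travel": [0,0,0.012],"rot": [0,0,7]}]}}

```text
clock: 31.7
ee_pos: [0.4481, -0.0619, 0.0376]
ee_rot: [[-0.24, 0.971, 0.002], [0.971, 0.24, 0.001], [0.0, 0.002, -1.0]]
wrist_force: [-2.9, 0.9, 15.9]
opening: 0.0257
grasp_force: 79.4
```

```bash
python3 -c "
from h import *
st()"
```

```text
t 31.7 p [ 0.4481 -0.0619  0.0376] yaw_y 13.91 tilt [0.002  0.0008] j7 51.6 F [-2.9267  0.8694 15.9232] Mz 0.048 open 0.0257 gf 79.4
```

Emit:
{"api": "step_arm", "payload": {"targets": [{"fingers": 2,"travel": [0,0,0.011],"rot": [0,0,7]},{"fingers": 2,"travel": [0,0,0.011],"rot": [0,0,7]},{"fingers": 2,"travel": [0,0,0.011],"rot": [0,0,7]},{"fingers": 2,"travel": [0,0,0.011],"rot": [0,0,7]},{"fingers": 2,"travel": [0,0,0.011],"rot": [0,0,7]},{"fingers": 2,"travel": [0,0,0.011],"rot": [0,0,7]},{"fingers": 2,"travel": [0,0,0.011],"rot": [0,0,7]},{"fingers": 2,"travel": [0,0,0.011],"rot": [0,0,7]}]}}

```text
clock: 32.37
ee_pos: [0.4486, -0.0619, 0.0367]
ee_rot: [[0.67, 0.742, 0.003], [0.742, -0.67, 0.001], [0.003, 0.001, -1.0]]
wrist_force: [-2.0, 1.3, 15.5]
opening: 0.026
grasp_force: 79.4
```

Emit:
{"api": "step_arm", "payload": {"targets": [{"fingers": 2,"travel": [0,0,0.011],"rot": [0,0,7]},{"fingers": 2,"travel": [0,0,0.011],"rot": [0,0,7]},{"fingers": 2,"travel": [0,0,0.011],"rot": [0,0,7]},{"fingers": 2,"travel": [0,0,0.011],"rot": [0,0,7]},{"fingers": 2,"travel": [0,0,0.011],"rot": [0,0,7]}]}}

```text
clock: 32.78
ee_pos: [0.449, -0.0623, 0.0366]
ee_rot: [[0.975, 0.224, 0.004], [0.224, -0.975, 0.001], [0.004, 0.0, -1.0]]
wrist_force: [-1.8, 1.5, 19.2]
opening: 0.0254
grasp_force: 79.8
```

```bash
python3 -c "
from h import *
st();print(np.array(manip.sense()['qpos']))"
```

```text
t 32.78 p [ 0.449  -0.0623  0.0366] yaw_y -77.08 tilt [0.0042 0.0007] j7 -11.6 F [-1.7844  1.505  19.2455] Mz 0.014 open 0.0254 gf 79.8
[-21.9813  44.5514  42.5812 124.9313 -59.139   33.6794 -11.6458]
```

Emit:
{"api": "step_arm", "payload": {"targets": [{"fingers": 2,"travel": [0,0,0.011],"rot": [0,0,7]},{"fingers": 2,"travel": [0,0,0.011],"rot": [0,0,7]},{"fingers": 2,"travel": [0,0,0.011],"rot": [0,0,7]}]}}

```text
clock: 33.03
ee_pos: [0.449, -0.0625, 0.0366]
ee_rot: [[0.99, -0.141, 0.004], [-0.141, -0.99, 0.001], [0.004, -0.001, -1.0]]
wrist_force: [-1.4, 1.9, 22.4]
opening: 0.0254
grasp_force: 80.1
```

```bash
python3 -c "
from h import *
st();print(np.array(manip.sense()['qpos']))"
```

```text
t 33.03 p [ 0.449  -0.0625  0.0366] yaw_y -98.09 tilt [0.0045 0.0006] j7 -28.7 F [-1.3597  1.8688 22.352 ] Mz 0.095 open 0.0254 gf 80.1
[-24.7725  46.715   47.8659 125.0177 -62.8944  37.437  -28.6648]
```

Both knobs appear seated. I release, lift, turn the wrist for the pull, and look.

Emit:
{"api": "step_arm", "payload": {"targets": [{"fingers": 2,"travel": [0,0,-0.3],"rot": [0,0,0]},{"fingers": 5,"travel": [0,0,0],"rot": [0,0,0]},{"fingers": 5,"travel": [0,0,0],"rot": [0,0,0]},{"fingers": 5,"travel": [0,0,0],"rot": [0,0,0]},{"fingers": 5,"travel": [0,0,-3],"rot": [0,0,0]},{"fingers": 5,"travel": [0,0,-4],"rot": [0,0,0]},{"fingers": 5,"travel": [0,0,-4],"rot": [0,0,0]},{"fingers": 5,"travel": [0,0,0],"rot": [0,0,-7]}]}}

```text
clock: 33.7
ee_pos: [0.4509, -0.0644, 0.1523]
ee_rot: [[1.0, -0.012, 0.01], [-0.012, -1.0, -0.004], [0.01, 0.004, -1.0]]
wrist_force: [0.4, -0.2, -1.2]
opening: 0.0499
grasp_force: 0.0
```

Emit:
{"api": "step_arm", "payload": {"targets": [{"fingers": 5,"travel": [0,0,0],"rot": [0,0,-7]},{"fingers": 5,"travel": [0,0,0],"rot": [0,0,-7]},{"fingers": 5,"travel": [0,0,0],"rot": [0,0,-7]},{"fingers": 5,"travel": [0,0,0],"rot": [0,0,-7]},{"fingers": 5,"travel": [0,0,0],"rot": [0,0,-7]},{"fingers": 5,"travel": [0,0,0],"rot": [0,0,-7]},{"fingers": 5,"travel": [0,0,0],"rot": [0,0,-7]},{"fingers": 5,"travel": [0,0,0],"rot": [0,0,-7]}]}}

```text
clock: 34.37
ee_pos: [0.4473, -0.0618, 0.147]
ee_rot: [[0.564, 0.826, -0.001], [0.826, -0.564, 0.0], [-0.0, -0.001, -1.0]]
wrist_force: [0.2, 1.0, -0.3]
opening: 0.0498
grasp_force: 0.0
```

Emit:
{"api": "step_arm", "payload": {"targets": [{"fingers": 5,"travel": [0,0,0],"rot": [0,0,-7]},{"fingers": 5,"travel": [0,0,0],"rot": [0,0,-7]},{"fingers": 5,"travel": [0,0,0],"rot": [0,0,-7]},{"fingers": 5,"travel": [0,0,0],"rot": [0,0,-7]},{"fingers": 5,"travel": [0,0,0],"rot": [0,0,-7]},{"fingers": 5,"travel": [0,0,0],"rot": [0,0,-7]},{"fingers": 5,"travel": [0,0,0],"rot": [0,0,-7]},{"fingers": 5,"travel": [0,0,0],"rot": [0,0,-7]}]}}

```text
clock: 35.03
ee_pos: [0.4472, -0.0619, 0.147]
ee_rot: [[-0.369, 0.929, -0.001], [0.929, 0.369, 0.0], [0.001, -0.001, -1.0]]
wrist_force: [-1.0, -0.1, -0.2]
opening: 0.0497
grasp_force: 0.0
```

Emit:
{"api": "step_arm", "payload": {"targets": [{"fingers": 5,"travel": [0,0,0],"rot": [0,0,-7]},{"fingers": 5,"travel": [0,0,0],"rot": [0,0,-7]},{"fingers": 5,"travel": [0,0,0],"rot": [0,0,-7]},{"fingers": 5,"travel": [0,0,0],"rot": [0,0,-7]},{"fingers": 5,"travel": [0,0,0],"rot": [0,0,-7]},{"fingers": 5,"travel": [0,0,0],"rot": [0,0,-7]},{"fingers": 5,"travel": [0,0,0],"rot": [0,0,-7]},{"fingers": 5,"travel": [0,0,0],"rot": [0,0,-7]}]}}

```text
clock: 35.7
ee_pos: [0.4472, -0.062, 0.147]
ee_rot: [[-0.977, 0.214, -0.001], [0.214, 0.977, 0.0], [0.001, 0.0, -1.0]]
wrist_force: [-0.7, -0.5, -0.6]
opening: 0.0496
grasp_force: 0.0
```

Emit:
{"api": "step_arm", "payload": {"targets": [{"fingers": 5,"travel": [0,0,0],"rot": [0,0,-7]},{"fingers": 5,"travel": [0,0,0],"rot": [0,0,-7]},{"fingers": 5,"travel": [0,0,0],"rot": [0,0,-7]},{"fingers": 5,"travel": [0,0,0],"rot": [0,0,0]},{"fingers": 5,"travel": [0,0,0],"rot": [0,0,0]}]}}

```text
clock: 36.12
ee_pos: [0.4473, -0.0621, 0.1471]
ee_rot: [[-0.99, -0.141, -0.001], [-0.141, 0.99, 0.0], [0.001, 0.001, -1.0]]
wrist_force: [0.3, 0.3, -0.5]
opening: 0.0503
grasp_force: 0.0
```

```bash
python3 -c "
from h import *
W,im=wr('w6'); cv2.imwrite('pics/top3.png',manip.read_camera('top'));im2=manip.read_camera('side'); cv2.imwrite('pics/side3.png',im2)
cv2.imwrite('pics/c3.png',np.hstack([cv2.resize(im,(440,330)),cv2.resize(im2[235:370,245:390],(354,330),interpolation=2)]))
go([.4838,-.2696,.14]);print(np.array(manip.sense()['qpos']))"
```

```text
t 36.27 p [ 0.4475 -0.062   0.1472] yaw_y 98.18 tilt [-0.0003 -0.0001] j7 106.2 F [ 0.8326 -0.465   0.587 ] Mz 0.051 open 0.05 gf 0.0
tool travel cm to [0.4838, -0.2696, 0.14] : [ -0.6386 -21.0661   0.7252]
[  2.3879  25.0278   3.7776 119.07    -2.7082  35.9984 106.1807]
```

View pics/c3.png

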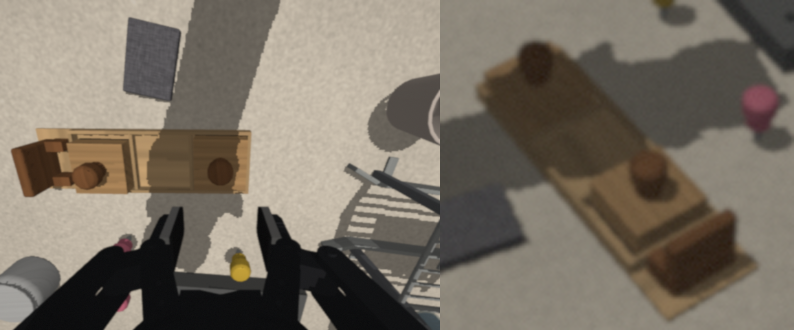

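Both knobs stand upright and seated on their blocks. I move above the pull next.

Emit:
{"api": "step_arm", "payload": {"targets": [{"fingers": 5,"travel": [-0.1,-3.5,0],"rot": [0,0,0]},{"fingers": 5,"travel": [-0.1,-3.5,0],"rot": [0,0,0]},{"fingers": 5,"travel": [-0.1,-3.5,0],"rot": [0,0,0]},{"fingers": 5,"travel": [-0.1,-3.5,0],"rot": [0,0,0]},{"fingers": 5,"travel": [-0.1,-3.5,0],"rot": [0,0,0]},{"fingers": 5,"travel": [-0.1,-3.5,0],"rot": [0,0,-1.5]},{"fingers": 5,"travel": [0,0,0],"rot": [0,0,0]},{"fingers": 5,"travel": [0,0,0],"rot": [0,0,0]}]}}

```text
clock: 36.93
ee_pos: [0.4832, -0.2717, 0.147]
ee_rot: [[-0.986, -0.164, -0.001], [-0.164, 0.986, -0.001], [0.001, -0.001, -1.0]]
wrist_force: [-0.7, 0.7, -0.4]
opening: 0.0503
grasp_force: 0.0
```

Emit:
{"api": "step_arm", "payload": {"targets": [{"fingers": 5,"travel": [0,0,0],"rot": [0,0,0]},{"fingers": 5,"travel": [0,0,0],"rot": [0,0,0]}]}}

```text
clock: 37.1
ee_pos: [0.4839, -0.267, 0.1471]
ee_rot: [[-0.985, -0.172, -0.001], [-0.172, 0.985, 0.001], [0.0, 0.002, -1.0]]
wrist_force: [0.3, 0.5, 0.6]
opening: 0.05
grasp_force: 0.0
```

```bash
python3 -c "
from h import *
st(); W,im=wr('w7');print(proj(W,[.4838,-.2696,.058]))"
```

```text
t 37.1 p [ 0.4839 -0.267   0.1471] yaw_y 99.89 tilt [-0.0007  0.0014] j7 128.7 F [0.2573 0.4802 0.5998] Mz -0.086 open 0.05 gf 0.0
[317.3816 249.2127]
```

View pics/w7.png

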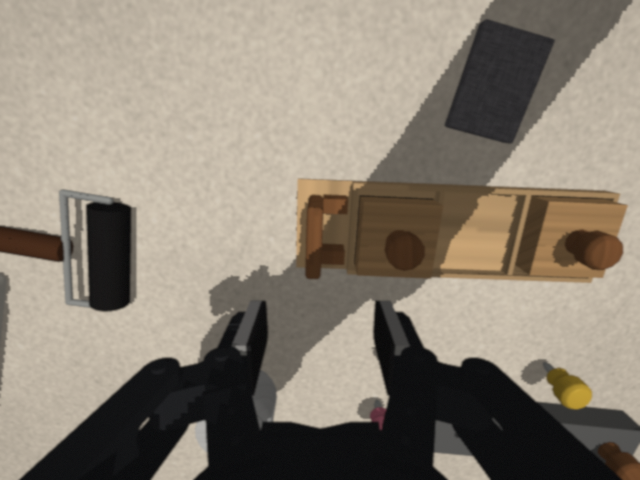

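The pull's top edge runs along column 314 from row 197 to 278, with small gussets on its block side. I zoom in on the gussets.

```bash
python3 -c "
import cv2,numpy as np
a=cv2.imread('pics/w7.png')[170:290,285:375];b=cv2.imread('pics/w3.png')[60:210,180:330]
cv2.imwrite('pics/c4.png',np.hstack([cv2.resize(cv2.convertScaleAbs(a,alpha=1.6),(412,550),interpolation=2),cv2.resize(cv2.convertScaleAbs(b,alpha=2),(380,550),interpolation=2)]))"
```

```text
(no output)
```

View pics/c4.png

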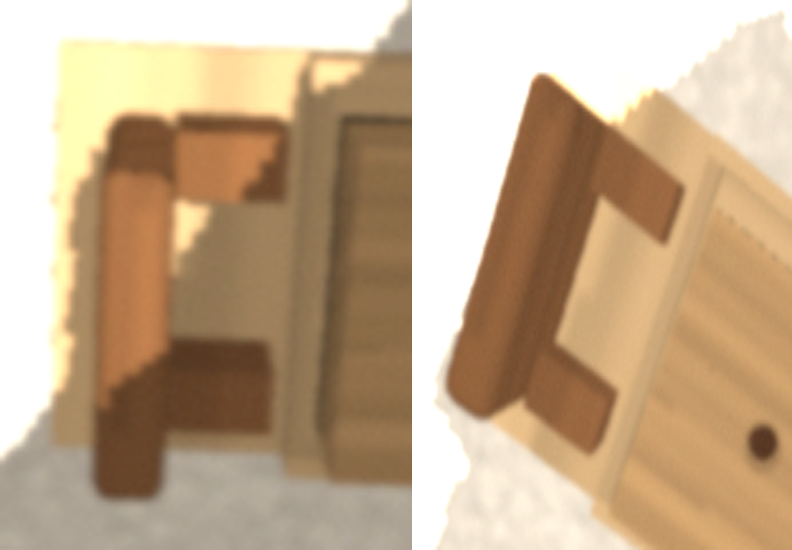

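```bash
python3 -c "
from h import *
W=cam('wrist'); P=plane(W,(314.5,236.6),.058); A=plane(W,(315.8,197),.058);B=plane(W,(313,276),.058); print(P,A,B,np.linalg.norm(A-B),np.degrees(np.arctan2(*(A-B)[1::-1]))); go([P[0],P[1],.033])"
```

```text
[ 0.4749 -0.2732  0.058 ] [ 0.4465 -0.2771  0.058 ] [ 0.5054 -0.2692  0.058 ] 0.05939820154452734 -172.37524509135986
t 37.15 p [ 0.484  -0.2669  0.1473] yaw_y 99.92 tilt [-0.0005  0.0012] j7 128.7 F [ 0.0551 -0.1401 -0.5646] Mz -0.017 open 0.05 gf 0.0
tool travel cm to [np.float64(0.4748759968263995), np.float64(-0.273205207497606), 0.033] : [ 1.0019 -0.4785 11.4256]
```

Emit:
{"api": "step_arm", "payload": {"targets": [{"fingers": 3,"travel": [0.9,-0.35,2],"rot": [0,0,1.8]},{"fingers": 3,"travel": [0,0,3],"rot": [0,0,0]},{"fingers": 3,"travel": [0,0,2],"rot": [0,0,0]},{"fingers": 3,"travel": [0,0,0],"rot": [0,0,0]},{"fingers": 3,"travel": [0,0,0],"rot": [0,0,0]},{"fingers": 3,"travel": [0,0,0],"rot": [0,0,0]}]}}

```text
clock: 37.65
ee_pos: [0.4766, -0.2735, 0.0785]
ee_rot: [[-0.99, -0.14, 0.002], [-0.14, 0.99, -0.001], [-0.002, -0.001, -1.0]]
wrist_force: [0.3, -0.5, -0.0]
opening: 0.0298
grasp_force: 0.0
```

```bash
python3 -c "
from h import *
st(); W,im=wr('w8'); c=im[120:470,150:490]; cv2.imwrite('pics/c5.png',cv2.convertScaleAbs(c,alpha=1.5))
for x in(-.028,.028):
  for y in (-.006,.006):
    R=manip.sense(); print(proj(W,np.r_[tool2w([x,y,0])[:2],.058])-[150,120])"
```

```text
t 37.65 p [ 0.4766 -0.2735  0.0785] yaw_y 98.06 tilt [ 0.0018 -0.0007] j7 128.5 F [ 0.2991 -0.4576 -0.0487] Mz -0.057 open 0.0298 gf 0.0
[160.0488 218.0452]
[181.4582 218.044 ]
[158.9242 123.3188]
[182.6053 123.3124]
```

View pics/c5.png

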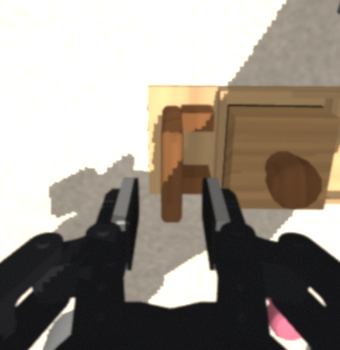

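The pull's top is at crop columns 162-184, between the pads at about 135 and 205. I shift 1.5 mm and go down.

Emit:
{"api": "step_arm", "payload": {"targets": [{"fingers": 3,"travel": [0,0.15,1],"rot": [0,0,0]},{"fingers": 3,"travel": [0,0,1.5],"rot": [0,0,0]},{"fingers": 3,"travel": [0,0,1.2],"rot": [0,0,0]},{"fingers": 3,"travel": [0,0,0.7],"rot": [0,0,0]},{"fingers": 3,"travel": [0,0,0],"rot": [0,0,0]},{"fingers": 3,"travel": [0,0,0],"rot": [0,0,0]}]}}

```text
clock: 38.2
ee_pos: [0.4755, -0.2724, 0.0334]
ee_rot: [[-0.99, -0.139, 0.0], [-0.139, 0.99, -0.0], [-0.0, -0.0, -1.0]]
wrist_force: [-0.7, 0.5, -0.2]
opening: 0.0302
grasp_force: 0.0
```

```bash
python3 -c "
from h import *
st()"
```

```text
t 38.2 p [ 0.4755 -0.2724  0.0334] yaw_y 97.99 tilt [ 0. -0.] j7 128.6 F [-0.7009  0.4881 -0.1747] Mz -0.008 open 0.0302 gf 0.0
```

Emit:
{"api": "step_arm", "payload": {"targets": [{"fingers": 2,"travel": [0,0,0],"rot": [0,0,0]},{"fingers": 1.5,"travel": [0,0,0],"rot": [0,0,0]},{"fingers": 1.2,"travel": [0,0,0],"rot": [0,0,0]},{"fingers": 0.8,"travel": [0,0,0],"rot": [0,0,0]},{"fingers": 0.8,"travel": [0,0,0],"rot": [0,0,0]},{"fingers": 0.8,"travel": [0,0,0],"rot": [0,0,0]}], "force": 50}}

```text
clock: 38.7
ee_pos: [0.476, -0.2729, 0.0343]
ee_rot: [[-0.99, -0.138, 0.002], [-0.138, 0.99, -0.001], [-0.002, -0.001, -1.0]]
wrist_force: [-0.6, -0.3, 5.8]
opening: 0.0107
grasp_force: 50.6
```

```bash
python3 -c "
from h import *
st();print(np.array(manip.sense()['qpos'])); cv2.imwrite('pics/top4.png',manip.read_camera('top'))"
```

```text
t 38.7 p [ 0.476  -0.2729  0.0343] yaw_y 97.94 tilt [ 0.0017 -0.001 ] j7 128.6 F [-0.6022 -0.3481  5.7581] Mz -0.156 open 0.0107 gf 50.6
[ 26.0252  41.8577   2.3696 109.176   -3.257   28.9182 128.5823]
```

The pull is gripped. I straighten the tray and bring it in line with the rack mouth.

Emit:
{"api": "step_arm", "payload": {"targets": [{"fingers": 0.8,"travel": [0,0,-0.05],"rot": [0,0,0]},{"fingers": 0.8,"travel": [0,0,0],"rot": [0,0,0]},{"fingers": 0.8,"travel": [0,0,0],"rot": [0,0,0]}], "force": 90}}

```text
clock: 39.0
ee_pos: [0.476, -0.273, 0.0344]
ee_rot: [[-0.99, -0.138, 0.002], [-0.138, 0.99, -0.001], [-0.001, -0.001, -1.0]]
wrist_force: [0.7, -0.8, 4.6]
opening: 0.0103
grasp_force: 88.6
```

Emit:
{"api": "step_arm", "payload": {"targets": [{"fingers": 0.8,"travel": [-0.33,1.28,0],"rot": [0,0,1]},{"fingers": 0.8,"travel": [-0.33,1.28,0],"rot": [0,0,1]},{"fingers": 0.8,"travel": [-0.33,1.28,0],"rot": [0,0,1]},{"fingers": 0.8,"travel": [-0.33,1.28,0],"rot": [0,0,1]},{"fingers": 0.8,"travel": [0,0,0],"rot": [0,0,0]}]}}

```text
clock: 39.42
ee_pos: [0.4833, -0.2184, 0.0344]
ee_rot: [[-0.997, -0.073, 0.001], [-0.073, 0.997, 0.0], [-0.001, 0.0, -1.0]]
wrist_force: [-0.1, 1.8, 6.7]
opening: 0.0101
grasp_force: 89.2
```

```bash
python3 -c "
from h import *
go([.495,-.169,.034])"
```

```text
t 39.42 p [ 0.4833 -0.2184  0.0344] yaw_y 94.16 tilt [0.0006 0.0001] j7 121.6 F [-0.0691  1.8165  6.7229] Mz -0.052 open 0.0101 gf 89.2
tool travel cm to [0.495, -0.169, 0.034] : [-1.5222  4.838   0.0385]
```

Emit:
{"api": "step_arm", "payload": {"targets": [{"fingers": 0.8,"travel": [-0.36,1.2,0],"rot": [0,0,1]},{"fingers": 0.8,"travel": [-0.36,1.2,0],"rot": [0,0,1]},{"fingers": 0.8,"travel": [-0.36,1.2,0],"rot": [0,0,1]},{"fingers": 0.8,"travel": [-0.36,1.2,0],"rot": [0,0,1]},{"fingers": 0.8,"travel": [0,0,0],"rot": [0,0,0]},{"fingers": 0.8,"travel": [0,0,0],"rot": [0,0,0]},{"fingers": 0.8,"travel": [0,0,0],"rot": [0,0,0]}]}}

```text
clock: 40.0
ee_pos: [0.4957, -0.17, 0.0344]
ee_rot: [[-1.0, -0.002, 0.001], [-0.002, 1.0, 0.001], [-0.001, 0.001, -1.0]]
wrist_force: [-1.0, 2.1, 6.7]
opening: 0.01
grasp_force: 89.3
```

```bash
python3 -c "
from h import *
st(); im=manip.read_camera('top'); cv2.imwrite('pics/top5.png',im); W,iw=wr('w9')
cv2.imwrite('pics/c6.png',np.hstack([cv2.resize(im[170:310,180:420],(600,350),interpolation=2)[:, :480],cv2.resize(iw,(320,240))[0:0+240].copy() if 0 else cv2.copyMakeBorder(cv2.resize(iw,(320,240)),0,110,0,0,0)]))"
```

```text
t 40.0 p [ 0.4957 -0.17    0.0344] yaw_y 90.13 tilt [0.0009 0.0012] j7 114.8 F [-0.9574  2.0878  6.7084] Mz 0.01 open 0.01 gf 89.3
```

View pics/c6.png

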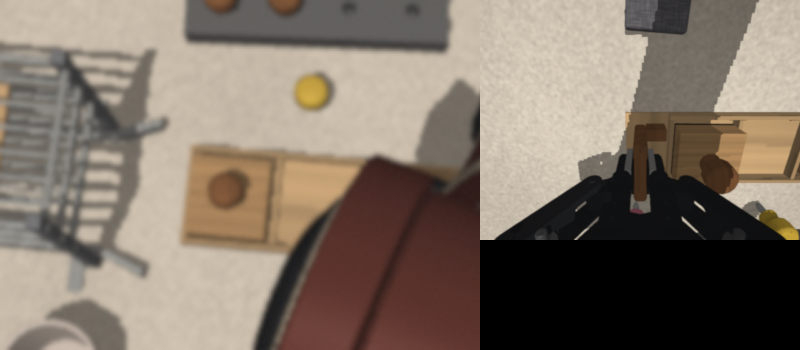

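The top view shows the tray's front corners at crop (192,147) and (183,243), and the lead-in tips at (163,124) and (143,268).

```bash
python3 -c "
from h import *
T=cam('top'); f=lambda x,y:(180+x/2.5,170+y/2.5)
a=plane(T,f(192,147),.016);b=plane(T,f(183,243),.016);print('front',a,b,(a+b)/2)
c=plane(T,f(164,124),.018);d=plane(T,f(144,268),.018);print('tips',c,d,(c+d)/2)
e=plane(T,f(118,133),.018);g=plane(T,f(98,252),.018);print('bases',e,g,(e+g)/2)
k=plane(T,f(375,158),.016);print('rear edge pt',k, np.degrees(np.arctan2(*(a-k)[1::-1])))"
```

```text
front [0.5367 0.0761 0.016 ] [0.4584 0.0746 0.016 ] [0.4975 0.0754 0.016 ]
tips [0.5532 0.1005 0.018 ] [0.4357 0.1028 0.018 ] [0.4944 0.1017 0.018 ]
bases [0.5426 0.1367 0.018 ] [0.4451 0.1407 0.018 ] [0.4938 0.1387 0.018 ]
rear edge pt [ 0.5405 -0.0718  0.016 ] 91.47667511346417
```

Emit:
{"api": "step_arm", "payload": {"targets": [{"fingers": 0.8,"travel": [0.35,0.1,0],"rot": [0,0,0.5]},{"fingers": 0.8,"travel": [0.35,0.1,0],"rot": [0,0,0.5]},{"fingers": 0.8,"travel": [0,0.6,0],"rot": [0,0,0]},{"fingers": 0.8,"travel": [0,0.8,0],"rot": [0,0,0]},{"fingers": 0.8,"travel": [0,0,0],"rot": [0,0,0]},{"fingers": 0.8,"travel": [0,0,0],"rot": [0,0,0]}]}}

```text
clock: 40.6
ee_pos: [0.4879, -0.1562, 0.0344]
ee_rot: [[-1.0, 0.019, -0.0], [0.019, 1.0, -0.001], [0.0, -0.001, -1.0]]
wrist_force: [0.7, -2.0, 7.7]
opening: 0.0101
grasp_force: 89.4
```

```bash
python3 -c "
from h import *
st(); im=manip.read_camera('top'); cv2.imwrite('pics/top6.png',im); T=cam('top')
# rim edges: wood mask along columns
h=cv2.cvtColor(im,cv2.COLOR_BGR2HSV); 
for c in range(248,300,6):
    col=h[200:300,c]; w=np.where((col[:,1]>85)&(col[:,0]<25)&(col[:,0]>6))[0]
    if len(w)>5: print(c,w[0]+200,w[-1]+200,len(w),plane(T,(c,w[0]+200),.016),plane(T,(c,w[-1]+200),.016))"
```

```text
t 40.6 p [ 0.4879 -0.1562  0.0344] yaw_y 88.94 tilt [-0.     -0.0015] j7 113.0 F [ 0.7282 -2.0318  7.6701] Mz -0.112 open 0.0101 gf 89.4
248 245 266 22 [0.5021 0.09   0.016 ] [0.4599 0.0852 0.016 ]
254 229 267 39 [0.5358 0.0817 0.016 ] [0.4589 0.0731 0.016 ]
260 230 268 39 [0.5348 0.0694 0.016 ] [0.458 0.061 0.016]
266 231 268 38 [0.5338 0.0571 0.016 ] [0.459  0.0491 0.016 ]
272 231 269 39 [0.5348 0.0451 0.016 ] [0.4581 0.037  0.016 ]
278 232 291 40 [0.5338 0.0328 0.016 ] [0.4157 0.0207 0.016 ]
284 233 277 32 [0.5328 0.0205 0.016 ] [0.4443 0.0117 0.016 ]
290 233 264 26 [0.5339 0.0085 0.016 ] [0.4712 0.0024 0.016 ]
296 234 252 19 [ 0.5329 -0.0037  0.016 ] [ 0.4963 -0.0072  0.016 ]
```

Emit:
{"api": "step_arm", "payload": {"targets": [{"fingers": 0.8,"travel": [0,0.5,0],"rot": [0,0,-0.5]},{"fingers": 0.8,"travel": [0,0.5,0],"rot": [0,0,-0.4]},{"fingers": 0.8,"travel": [0,0.8,0],"rot": [0,0,0]},{"fingers": 0.8,"travel": [0,0.8,0],"rot": [0,0,0]},{"fingers": 0.8,"travel": [0,0.8,0],"rot": [0,0,0]},{"fingers": 0.8,"travel": [0,0.8,0],"rot": [0,0,0]},{"fingers": 0.8,"travel": [0,0,0],"rot": [0,0,0]},{"fingers": 0.8,"travel": [0,0,0],"rot": [0,0,0]}]}}

```text
clock: 41.32
ee_pos: [0.4879, -0.114, 0.0343]
ee_rot: [[-1.0, 0.002, -0.0], [0.002, 1.0, -0.001], [0.0, -0.001, -1.0]]
wrist_force: [-0.2, -0.9, 8.6]
opening: 0.0101
grasp_force: 89.5
```

```bash
cat > e.py <<'E'
from h import *
st(); im=manip.read_camera('top'); T=cam('top'); h=cv2.cvtColor(im,cv2.COLOR_BGR2HSV)
for c in range(228,300,6):
    col=h[200:300,c]; w=np.where((col[:,1]>85)&(col[:,0]<25)&(col[:,0]>6))[0]
    if len(w)>25: print(c,w[0]+200,w[-1]+200,len(w),plane(T,(c,w[0]+200),.016)[:2],plane(T,(c,w[-1]+200),.016)[:2])
E
python3 e.py
```

```text
t 41.32 p [ 0.4879 -0.114   0.0343] yaw_y 89.86 tilt [-0.0004 -0.0012] j7 110.1 F [-0.1677 -0.9142  8.5624] Mz -0.073 open 0.0101 gf 89.5
228 237 267 31 [0.5148 0.132 ] [0.4544 0.1246]
234 230 261 32 [0.5302 0.1217] [0.4674 0.1141]
```

Emit:
{"api": "step_arm", "payload": {"targets": [{"fingers": 0.8,"travel": [0,0.7,0],"rot": [0,0,0]},{"fingers": 0.8,"travel": [0,0.7,0],"rot": [0,0,0]},{"fingers": 0.8,"travel": [0,0.7,0],"rot": [0,0,0]},{"fingers": 0.8,"travel": [0,0.7,0],"rot": [0,0,0]},{"fingers": 0.8,"travel": [0,0.7,0],"rot": [0,0,0]},{"fingers": 0.8,"travel": [0,0,0],"rot": [0,0,0]},{"fingers": 0.8,"travel": [0,0,0],"rot": [0,0,0]}]}}

```text
clock: 41.95
ee_pos: [0.488, -0.0795, 0.0344]
ee_rot: [[-1.0, 0.003, -0.0], [0.003, 1.0, -0.002], [0.0, -0.002, -1.0]]
wrist_force: [-0.3, -1.4, 8.4]
opening: 0.0102
grasp_force: 89.5
```

```bash
python3 e.py
```

```text
t 41.95 p [ 0.488  -0.0795  0.0344] yaw_y 89.84 tilt [-0.0004 -0.0016] j7 107.0 F [-0.2967 -1.4473  8.3525] Mz -0.084 open 0.0102 gf 89.5
```

Emit:
{"api": "step_arm", "payload": {"targets": [{"fingers": 0.8,"travel": [0,0.8,0],"rot": [0,0,0]},{"fingers": 0.8,"travel": [0,0.8,0],"rot": [0,0,0]},{"fingers": 0.8,"travel": [0,0.8,0],"rot": [0,0,0]},{"fingers": 0.8,"travel": [0,0.8,0],"rot": [0,0,0]},{"fingers": 0.8,"travel": [0,0.8,0],"rot": [0,0,0]},{"fingers": 0.8,"travel": [0,0.8,0],"rot": [0,0,0]},{"fingers": 0.8,"travel": [0,0,0],"rot": [0,0,0]},{"fingers": 0.8,"travel": [0,0,0],"rot": [0,0,0]}]}}

```text
clock: 42.67
ee_pos: [0.488, -0.0313, 0.0343]
ee_rot: [[-1.0, 0.003, -0.0], [0.003, 1.0, -0.001], [0.0, -0.001, -1.0]]
wrist_force: [0.8, -2.6, 8.2]
opening: 0.0101
grasp_force: 89.6
```

```bash
python3 e.py
```

```text
t 42.67 p [ 0.488  -0.0313  0.0343] yaw_y 89.84 tilt [-0.0005 -0.0015] j7 102.8 F [ 0.8448 -2.5503  8.1571] Mz -0.1 open 0.0101 gf 89.6
```

Emit:
{"api": "step_arm", "payload": {"targets": [{"fingers": 0.8,"travel": [0,0.8,0],"rot": [0,0,0]},{"fingers": 0.8,"travel": [0,0.8,0],"rot": [0,0,0]},{"fingers": 0.8,"travel": [0,0.8,0],"rot": [0,0,0]},{"fingers": 0.8,"travel": [0,0.8,0],"rot": [0,0,0]},{"fingers": 0.8,"travel": [0,0.8,0],"rot": [0,0,0]},{"fingers": 0.8,"travel": [0,0.8,0],"rot": [0,0,0]},{"fingers": 0.8,"travel": [0,0,0],"rot": [0,0,0]},{"fingers": 0.8,"travel": [0,0,0],"rot": [0,0,0]}]}}

```text
clock: 43.38
ee_pos: [0.4881, 0.0165, 0.0343]
ee_rot: [[-1.0, 0.003, -0.001], [0.003, 1.0, -0.002], [0.001, -0.002, -1.0]]
wrist_force: [0.4, -1.3, 8.5]
opening: 0.0104
grasp_force: 89.6
```

```bash
python3 e.py;  python3 -c "
from h import *
print(np.array(manip.sense()['qpos']))"
```

```text
t 43.38 p [0.4881 0.0165 0.0343] yaw_y 89.83 tilt [-0.0006 -0.0017] j7 98.4 F [ 0.4135 -1.2645  8.5044] Mz -0.095 open 0.0104 gf 89.6
[-10.0725  39.1665   8.2815 118.7411 -13.2541  22.9748  98.4328]
```

Emit:
{"api": "step_arm", "payload": {"targets": [{"fingers": 0.8,"travel": [0,0.8,0],"rot": [0,0,0]},{"fingers": 0.8,"travel": [0,0.8,0],"rot": [0,0,0]},{"fingers": 0.8,"travel": [0,0.8,0],"rot": [0,0,0]},{"fingers": 0.8,"travel": [0,0.8,0],"rot": [0,0,0]},{"fingers": 0.8,"travel": [0,0.8,0],"rot": [0,0,0]},{"fingers": 0.8,"travel": [0,0.3,0],"rot": [0,0,0]},{"fingers": 0.8,"travel": [0,0,0],"rot": [0,0,0]},{"fingers": 0.8,"travel": [0,0,0],"rot": [0,0,0]}]}}

```text
clock: 44.1
ee_pos: [0.4881, 0.0585, 0.0343]
ee_rot: [[-1.0, 0.004, -0.001], [0.004, 1.0, -0.003], [0.001, -0.003, -1.0]]
wrist_force: [-0.3, -4.0, 8.9]
opening: 0.0105
grasp_force: 89.7
```

Emit:
{"api": "step_arm", "payload": {"targets": [{"fingers": 0.8,"travel": [0,0.2,0],"rot": [0,0,0]},{"fingers": 0.8,"travel": [0,0.2,0],"rot": [0,0,0]},{"fingers": 0.8,"travel": [0,0.2,0],"rot": [0,0,0]},{"fingers": 0.8,"travel": [0,0,0],"rot": [0,0,0]}]}}

```text
clock: 44.43
ee_pos: [0.488, 0.0631, 0.0343]
ee_rot: [[-1.0, 0.005, -0.001], [0.005, 1.0, -0.004], [0.001, -0.004, -1.0]]
wrist_force: [-0.5, -5.5, 9.9]
opening: 0.0106
grasp_force: 89.7
```

Emit:
{"api": "step_arm", "payload": {"targets": [{"fingers": 0.8,"travel": [0,0.15,0],"rot": [0,0,0]},{"fingers": 0.8,"travel": [0,0.15,0],"rot": [0,0,0]},{"fingers": 0.8,"travel": [0,0,0],"rot": [0,0,0]}]}}

```text
clock: 44.68
ee_pos: [0.488, 0.0659, 0.0343]
ee_rot: [[-1.0, 0.005, -0.001], [0.005, 1.0, -0.004], [0.001, -0.004, -1.0]]
wrist_force: [0.5, -6.3, 9.8]
opening: 0.0103
grasp_force: 89.7
```

```bash
python3 e.py
```

```text
t 44.68 p [0.488  0.0659 0.0343] yaw_y 89.71 tilt [-0.001  -0.0043] j7 93.7 F [ 0.5361 -6.3059  9.7581] Mz -0.059 open 0.0103 gf 89.7
```

Emit:
{"api": "step_arm", "payload": {"targets": [{"fingers": 0.8,"travel": [0,0.12,0],"rot": [0,0,0]},{"fingers": 0.8,"travel": [0,0.12,0],"rot": [0,0,0]},{"fingers": 0.8,"travel": [0,0,0],"rot": [0,0,0]}]}}

```text
clock: 44.98
ee_pos: [0.488, 0.0682, 0.0343]
ee_rot: [[-1.0, 0.005, -0.001], [0.005, 1.0, -0.004], [0.001, -0.004, -1.0]]
wrist_force: [-0.6, -6.6, 9.4]
opening: 0.0106
grasp_force: 89.7
```

Emit:
{"api": "step_arm", "payload": {"targets": [{"fingers": 0.8,"travel": [0,0.12,0],"rot": [0,0,0]},{"fingers": 0.8,"travel": [0,0.12,0],"rot": [0,0,0]},{"fingers": 0.8,"travel": [0,0,0],"rot": [0,0,0]}]}}

```text
clock: 45.23
ee_pos: [0.488, 0.0705, 0.0343]
ee_rot: [[-1.0, 0.005, -0.001], [0.005, 1.0, -0.004], [0.001, -0.004, -1.0]]
wrist_force: [0.5, -5.7, 9.5]
opening: 0.01
grasp_force: 89.7
```

```bash
python3 e.py
```

```text
t 45.23 p [0.488  0.0705 0.0343] yaw_y 89.69 tilt [-0.001  -0.0044] j7 93.2 F [ 0.4562 -5.6706  9.5471] Mz -0.062 open 0.01 gf 89.7
```

Emit:
{"api": "step_arm", "payload": {"targets": [{"fingers": 0.8,"travel": [0,0.1,0],"rot": [0,0,0]},{"fingers": 0.8,"travel": [0,0.1,0],"rot": [0,0,0]},{"fingers": 0.8,"travel": [0,0,0],"rot": [0,0,0]}]}}

```text
clock: 45.53
ee_pos: [0.488, 0.0711, 0.0344]
ee_rot: [[-1.0, 0.006, -0.001], [0.006, 1.0, -0.006], [0.001, -0.006, -1.0]]
wrist_force: [0.1, -9.4, 9.4]
opening: 0.0101
grasp_force: 89.7
```

Emit:
{"api": "step_arm", "payload": {"targets": [{"fingers": 0.8,"travel": [0,0.1,0],"rot": [0,0,0]},{"fingers": 0.8,"travel": [0,0.1,0],"rot": [0,0,0]},{"fingers": 0.8,"travel": [0,0,0],"rot": [0,0,0]}]}}

```text
clock: 45.78
ee_pos: [0.488, 0.0711, 0.0344]
ee_rot: [[-1.0, 0.008, -0.001], [0.008, 1.0, -0.008], [0.001, -0.008, -1.0]]
wrist_force: [1.1, -11.7, 9.1]
opening: 0.0105
grasp_force: 89.8
```

```bash
python3 e.py
```

```text
t 45.78 p [0.488  0.0711 0.0344] yaw_y 89.56 tilt [-0.001  -0.0083] j7 92.9 F [  1.1237 -11.6603   9.0782] Mz 0.148 open 0.0105 gf 89.8
```

The tray has stalled against the back stop at the predicted place. I release it and lift.

Emit:
{"api": "step_arm", "payload": {"targets": [{"fingers": 0.8,"travel": [0,-0.15,0],"rot": [0,0,0]},{"fingers": 1.6,"travel": [0,0,0],"rot": [0,0,0]},{"fingers": 2.4,"travel": [0,-0.1,0],"rot": [0,0,0]},{"fingers": 2.4,"travel": [0,0,0],"rot": [0,0,0]},{"fingers": 2.4,"travel": [0,0,0],"rot": [0,0,0]}]}}

```text
clock: 46.25
ee_pos: [0.4874, 0.0769, 0.0332]
ee_rot: [[-1.0, 0.0, -0.003], [0.0, 1.0, 0.001], [0.003, 0.001, -1.0]]
wrist_force: [0.1, 0.4, 0.4]
opening: 0.0238
grasp_force: 0.0
```

```bash
python3 e.py
```

```text
t 46.25 p [0.4874 0.0769 0.0332] yaw_y 89.99 tilt [-0.0029  0.0007] j7 93.1 F [0.1172 0.4213 0.3642] Mz 0.031 open 0.0238 gf 0.0
```

Emit:
{"api": "step_arm", "payload": {"targets": [{"fingers": 2.4,"travel": [0,0,-1],"rot": [0,0,0]},{"fingers": 2.4,"travel": [0,0,-2],"rot": [0,0,0]},{"fingers": 2.4,"travel": [0,0,-3],"rot": [0,0,0]},{"fingers": 2.4,"travel": [0,0,-3],"rot": [0,0,0]},{"fingers": 2.4,"travel": [0,-3.5,-1],"rot": [0,0,0]},{"fingers": 2.4,"travel": [0,-3.5,0],"rot": [0,0,0]},{"fingers": 2.4,"travel": [0,-3.5,0],"rot": [0,0,0]},{"fingers": 2.4,"travel": [0,-3.5,0],"rot": [0,0,0]}]}}

```text
clock: 46.97
ee_pos: [0.4885, -0.0648, 0.1349]
ee_rot: [[-1.0, -0.0, 0.001], [-0.0, 1.0, 0.0], [-0.001, 0.0, -1.0]]
wrist_force: [1.2, 0.5, -0.1]
opening: 0.0235
grasp_force: 0.0
```

Emit:
{"api": "step_arm", "payload": {"targets": [{"fingers": 2.4,"travel": [0,-3.5,0],"rot": [0,0,0]},{"fingers": 2.4,"travel": [0,0,0],"rot": [0,0,0]},{"fingers": 2.4,"travel": [0,0,0],"rot": [0,0,0]},{"fingers": 2.4,"travel": [0,0,0],"rot": [0,0,0]}]}}

```text
clock: 47.3
ee_pos: [0.4883, -0.0983, 0.1341]
ee_rot: [[-1.0, 0.001, -0.0], [0.001, 1.0, 0.001], [0.0, 0.001, -1.0]]
wrist_force: [-0.2, 0.4, 0.7]
opening: 0.0238
grasp_force: 0.0
```

```bash
python3 -c "
from h import *
st(); im=manip.read_camera('top'); cv2.imwrite('pics/top7.png',im); s=manip.read_camera('side'); cv2.imwrite('pics/side7.png',s)
cv2.imwrite('pics/c7.png',np.hstack([cv2.resize(im[160:310,90:290],(533,400),interpolation=2),cv2.resize(s[70:230,195:300],(262,400),interpolation=2)]))"
```

```text
t 47.3 p [ 0.4883 -0.0983  0.1341] yaw_y 89.92 tilt [-0.0003  0.0011] j7 109.4 F [-0.2133  0.3791  0.7466] Mz -0.013 open 0.0238 gf 0.0
```

View pics/c7.png

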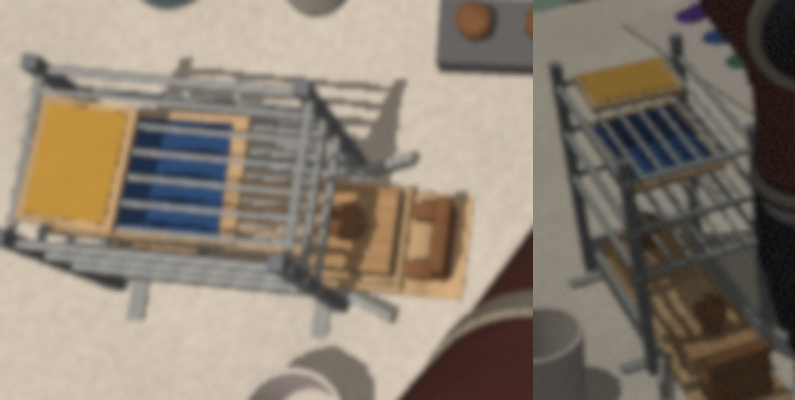

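```bash
python3 -c "
from h import *
T=cam('top'); f=lambda x,y:(90+x/2.665,160+y/2.665)
a=plane(T,f(473,195),.004);b=plane(T,f(462,298),.004);print('floor end',a,b,(a+b)/2)
c=plane(T,f(416,157),.018);d=plane(T,f(394,317),.018);print('tips',c,d,(c+d)/2)
k=plane(T,f(350,221),.05);print('knob a',k)"
```

```text
floor end [0.532 0.055 0.004] [0.4524 0.0549 0.004 ] [0.4922 0.055  0.004 ]
tips [0.5547 0.0997 0.018 ] [0.4323 0.102  0.018 ] [0.4935 0.1008 0.018 ]
knob a [0.4958 0.1369 0.05  ]
```

```bash
python3 -c "
from station import manip
print(manip.sign_off())"
```

```text
the job is handed in; nothing more can be done
None
```

Handed in: both blocks on the tray (block_a and block_c) have their knobs driven until they stopped sinking, and the tray sits in the rack's lowest bay, pushed until it stopped at the back stop (about 47 s of the 210 s used; the hand-in returned no verdict).

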